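# Isolate the training bench and stow its test probes

### The job

Make the training bench safe and tidy: first swing the yellow guard right back so that it stays open by itself, and turn the selector knob beneath it until its white line points at the red mark (off). Only then pull every test probe that is there out of the jack block and push each fully home, upright, in a storage tube of its own; also set the orange cover on the round terminal housing so that it sits seated and level. Finish with the guard shut again and the selector still at the red mark, and leave the other things on the bench where they are.

Things in the scene. Friction and masses are not known exactly. Their poses are not given: they have to be found in the camera images.
- console: grey selector station, fixed box 165 (x) by 160 mm (y), flat top 45 mm above the table. Origin on the table below the knob's axis; x points from the front (guard handle, towards the robot) to the hinge at the back, carried by a steel wall 120 mm wide, 52 mm high over the box, 70 mm behind the knob's axis. White dial under the knob: black ticks, and one red mark on the -y side (robot's right)
- guard (a joint): yellow flip guard over the knob: plate 121 (x) by 110 (y) by 5 mm with 15 to 20 mm lips hanging from sides and front; hinged along the station's y at point guard_hinge. Rad: 0 = shut (level, 100 mm above the table), grows as the front swings up and back; 1.9 = fully open on its stop. 0.15 kg, nearly free hinge: falls shut if let go below upright (1.57), rests open by itself beyond 1.65
- guard_handle (a point): middle of the guard's handle: black round bar 12 mm in diameter along the station's y, on two thin posts (60 mm free between them), 40 mm off the guard's front edge in the plane of the plate, 161 mm from the hinge line. Shut: 100 mm above the table, level with the hinge; upright: 261 mm. The bar can turn between the fingers as it is swung
- guard_hinge (a point): middle of the guard's hinge line, fixed, 100 mm above the table, 68 mm behind the knob's axis
- selector (a joint): black selector knob, value in rad: turns clockwise seen from above as it grows, 0 to 2.5, light friction (0.04 N m), stays where left. At 0 the white line on its grip points to the station's +x (towards the hinge); at 1.571 it points exactly at the red mark (station's -y)
- selector_grip (a point): on the knob's axis at grip height, 80 mm above the table; turns with the knob. Knob: a skirt 44 mm in diameter, top 57 mm above the table, carrying a bar grip 46 mm long and 12 mm wide, top 91 mm above the table. The bar lies along this point's x axis; the white line is on its +x end
- jacks: grey jack block, fixed, 55 mm (x) by 155 mm (y), 40 mm high, three holes 13 mm square and 30 mm deep in a row along its y at -50, 0 and +50 mm. Origin at the centre of its underside, on the table. A probe standing in it has its tip 10 mm and its handle 90 to 135 mm above the table
- probe_red: loose slim test probe: steel rod 10 mm in diameter, 80 mm long (last 4 mm stepped to 7 mm), below a round red handle 20 mm in diameter, 45 mm long. Origin at the rod's tip, z along the probe towards the handle, which runs from z = 80 to 125 mm. 50 g. Starts upright in a hole of the jack block. May be absent (None)
- probe_blue: loose slim test probe: steel rod 10 mm in diameter, 80 mm long (last 4 mm stepped to 7 mm), below a round blue handle 20 mm in diameter, 45 mm long. Origin at the rod's tip, z along the probe towards the handle, which runs from z = 80 to 125 mm. 50 g. Starts upright in a hole of the jack block. May be absent (None)
- probe_green: loose slim test probe: steel rod 10 mm in diameter, 80 mm long (last 4 mm stepped to 7 mm), below a round green handle 20 mm in diameter, 45 mm long. Origin at the rod's tip, z along the probe towards the handle, which runs from z = 80 to 125 mm. 50 g. Starts upright in a hole of the jack block. May be absent (None)
- tubes: storage stand, fixed: a blue foot 60 mm (x) by 155 mm (y) with three upright white tubes in a row along its y at -50, 0 and +50 mm. Origin at the centre of its underside, on the table
- tube0_rim (a point): centre of the mouth of the tube at y = -50 mm on the stand, 100 mm above the table. Tube: 23 mm outside and 14 mm inside diameter, 87 mm deep. A probe pushed fully home rests with the underside of its handle on the rim, its tip 80 mm below this point
- tube1_rim (a point): centre of the mouth of the tube at y = 0 mm on the stand, 100 mm above the table. Tube: 23 mm outside and 14 mm inside diameter, 87 mm deep. A probe pushed fully home rests with the underside of its handle on the rim, its tip 80 mm below this point
- tube2_rim (a point): centre of the mouth of the tube at y = 50 mm on the stand, 100 mm above the table. Tube: 23 mm outside and 14 mm inside diameter, 87 mm deep. A probe pushed fully home rests with the underside of its handle on the rim, its tip 80 mm below this point
- housing_rim (a point): centre of the mouth of the round grey terminal housing (fixed, upright, 100 mm outside and 90 mm inside diameter, open at the top with brass terminals inside); rim 60 mm above the table
- cover: loose orange disc 110 mm in diameter, 6 mm thick; under it a black step 84 mm in diameter, 8 mm deep; on top a round black knob 22 mm in diameter, 30 mm high. Origin at the centre of the step's underside, z up: disc z = 8 to 14, knob 14 to 44 mm. 0.16 kg. Starts level on the table. Seated: step inside the housing, disc on the rim, origin 8 mm below point housing_rim
- screwdriver: bystander: red screwdriver 180 mm long lying out to the robot's right, origin at its middle underside
- tape_roll: bystander: black roll of tape 70 mm in diameter, 19 mm high
- contactor: bystander: white contactor block 85 by 45 mm, 82 mm high, beyond the station
- meter: bystander: yellow handheld meter 150 by 80 by 34 mm, lying beyond the station
- screw_tin: bystander: steel tin 70 mm in diameter, 35 mm high, out to the robot's left
Mind the look-alikes: they are no part of the job. What is shaped like the tubes but pink is not meant. There is more than one size of the probe_green; the job needs the smaller.

How it is judged:
By the outcome, as a careful person would: the job done as asked, in the order asked, and still so for the second after the job is handed in, with the robot touching nothing.
Of probe_red, probe_blue, probe_green only 2 to 3 are there at a start; the rules pass over those that are not, and their reading is None.
At some moment in a run one of cover may be knocked a few centimetres aside while the robot is not near it.
It also fails if it takes over 210 s, if anything falls off the work surface, if the arm or the gripper's body presses on something with over 40 N, if the wrist force passes 120 N, or if a joint passes its speed limit or range.

### The arm

A 7-joint arm with a two-finger parallel gripper is mounted at the origin on the work surface. World frame = base frame: x ahead of the robot, y to its left, z up, the work surface at z = 0. Lengths are in m, angles in degrees, forces in N, time in s.
With the tool pointing down it reaches from about 0.35 to 0.775 m from the base axis. Payload 3.1 kg.
Tool frame: the origin (TCP) lies on the centre line of the jaws, within the pads' length; the fingertips stand 17 mm ahead of it and the grasp point (between the pads) lies 2 mm behind it (robot.tip_reach is the distance from the TCP to the fingertips, in m); z points along the fingers, y is the direction in which the jaws open and shut (so a half turn about z gives the same grasp; the last joint's range is limited). The gripper opens to 85 mm and grips with 20 to 120 N. Pads are 22 mm wide; open, the fingers measure 114 mm over their backs; the gripper's body (76 mm by 85 mm) begins 54 mm behind the grasp point. The pads swing forward as they close: fully open they stand 13 mm farther back than shut.
Start: joints at [-78.249, 17.813, 0.802, 86.603, -0.252, 75.585, -1.558], TCP at [0.134, 0.533, 0.248] pointing down, gripper open.
Joint ranges: [-154.91, 154.91], [-16.99, 109.72], [-72.82, 74.43], [7.12, 147.25], [-82.49, 262.49], [11.32, 116.49], [-174.64, 174.64]. Speed limits (degrees/s): [159.86, 159.86, 180, 180, 180, 180, 180].

### API

Orientations are given as [roll, pitch, yaw] about the fixed x, y, z axes, in that order (R = Rz(yaw) Ry(pitch) Rx(roll)).
In Python, from station import robot, fingers, vision, workorder, recognise gives the robot as it stands. Calls block until the motion is done:
- robot.move_to(position, orientation): joint-space move of the TCP to a pose.
- robot.line_to(position, orientation=None, velocity=0.15, f_stop=None): straight line of the TCP; orientation=None keeps the orientation; velocity is the mean speed in m/s. With f_stop (N) it stops when the force on the tool has changed by that much, and returns True; else False.
- robot.move_j(angles): joint-space move.
- fingers.gripper_to(opening, force=None): opening from 0.0 (shut) to 1.0 (fully open); force is the grip in N (None keeps the last); returns when the fingers have stopped.
- robot.pause(seconds).
- robot.inverse_kinematics(position, orientation): joint angles nearest the present ones, or None.
- vision.grab_frame(name): name is "side" or "top" or "wrist"; returns the picture (480x640x3 uint8, red, green, blue); there is no depth.
- vision.calibration(name): a dict with "mtx" (3x3 intrinsics, pixels), "k1" (the pictures are not rectified: a ray, as slopes to the right and down, at radius r is drawn at 1 + k1 r^2 times it, then the intrinsics apply), "extrinsics" (4x4, takes a point from world to camera coordinates); the wrist camera has in their place "T_tool_cam" (4x4, takes a point from camera to tool coordinates, whose origin is the TCP and whose axes are the flange's). Camera axes: x right, y up, looking along -z (the intrinsics and any distortion apply to the point x, -y, -z); pixel columns grow to the right and rows downward; lengths in m; the calibration is good to about 2 mm. A picture is of the moment at which its call begins: read the wrist's pose just before it. calibration takes no time and is no camera call.
A pose or a line that the arm cannot do raises robot.PlanningError and nothing moves.
- workorder.close_job(): hands the job in, once; it reports no verdict.
Trained networks look in the newest picture that a camera, given by its name, has taken for a name from the list of things; names that differ only in an ending like _2 or _b are one class to them, and where a whole thing is asked for, a point or a joint stands for the part that bears it (a point fixed in the world has none). Each returns a list of dicts, best first, with "p" (0 to 1); they miss things now and then, are a little off and sometimes report something else, mostly with a low value. They report only what shows in the picture. A call takes as long as a camera call. They do not tell look-alikes from the thing itself.
- recognise(label, camera): "rect" ([centre column, centre row, width, height] in pixels, round what is visible of it).
Readings, each from a call of its own:
- robot.current_time_s(): time.
- robot.current_joint_positions(): joint angles.
- robot.current_dq(): joint speeds.
- robot.current_joint_torque(): joint torques, N m.
- robot.current_tool_pos(): TCP position.
- robot.current_eef_rot(): TCP orientation.
- robot.current_contact_force(): force on the tool from outside, world axes, zero at the start.
- robot.current_torque(): the same for the moment, N m.
- robot.current_finger_gap(): opening from 0.0 (shut) to 1.0 (fully open).
Only numpy, scipy, OpenCV 4.12 (cv2) and the standard library are available. Lean on these libraries where they do the work, as an engineer would, in place of code of your own. Each camera call takes 0.05 s, during which the arm holds its last target.

## Working session

There is one attempt and no reset: what is moved stays moved. The work goes in short steps, each a Python script; the robot and the scene stay as the last script left them, time stands still between calls to the robot, and variables do not carry over. Pictures are saved under pics/ and viewed, and the job is handed in when it is done.

```bash
ls -la; mkdir -p pics
python3 - <<'E'
from station import robot, fingers, vision, workorder, recognise
import cv2
print(robot.current_time_s(), robot.current_tool_pos(), robot.current_eef_rot())
for n in ("side","top","wrist"):
    f=vision.grab_frame(n); cv2.imwrite(f"pics/{n}0.png",f[:,:,::-1])
    print(n,vision.calibration(n))
E
```

```text
total 12
drwxr-xr-x  3 agent agent 4096 Dec  7 01:43 .
drwxr-xr-x 23 root  root  4096 Dec  7 01:43 ..
drwxr-xr-x  2 agent agent 4096 Dec  7 01:43 pics
0.0 [0.13416809 0.5326644  0.24721222] [-1.79863042e+02  3.84989670e-03  1.65864024e+02]
side {'mtx': array([[456.16911093,   0.        , 311.62062678],
       [  0.        , 456.16911093, 237.34852558],
       [  0.        ,   0.        ,   1.        ]]), 'k1': -0.019156792971779125, 'extrinsics': array([[ 0.93698659, -0.34933868, -0.00431491, -0.53468973],
       [ 0.19387215,  0.50964468,  0.83825765, -0.19883448],
       [-0.29063675, -0.78627272,  0.54525727, -0.90564426],
       [ 0.        ,  0.        ,  0.        ,  1.        ]])}
top {'mtx': array([[503.23321154,   0.        , 330.1225978 ],
       [  0.        , 503.23321154, 239.32330315],
       [  0.        ,   0.        ,   1.        ]]), 'k1': 0.016585758985657173, 'extrinsics': array([[ 0.01851573, -0.99958257,  0.02217761, -0.01750046],
       [ 0.99937594,  0.01917016,  0.02966891, -0.55559397],
       [-0.03008168,  0.02161443,  0.99931372, -1.17797345],
       [ 0.        ,  0.        ,  0.        ,  1.        ]])}
wrist {'mtx': array([[421.46282392,   0.        , 317.97109329],
       [  0.        , 421.46282392, 235.31671778],
       [  0.        ,   0.        ,   1.        ]]), 'k1': 0.03367120792767799, 'T_tool_cam': array([[-5.35149301e-04,  9.60488642e-01,  2.78318672e-01,
         6.97304381e-02],
       [ 9.99999706e-01,  6.66663883e-04, -3.77890361e-04,
        -3.52965728e-04],
       [-5.48504406e-04,  2.78318388e-01, -9.60488716e-01,
        -1.25321886e-01],
       [ 0.00000000e+00,  0.00000000e+00,  0.00000000e+00,
         1.00000000e+00]])}
```

View pics/top0.png

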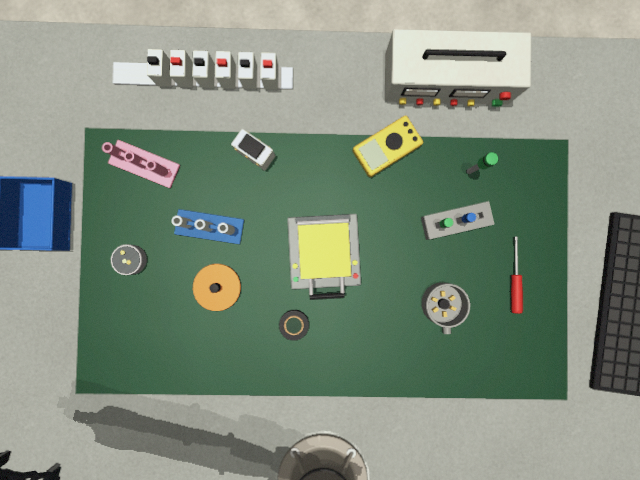

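View pics/side0.png

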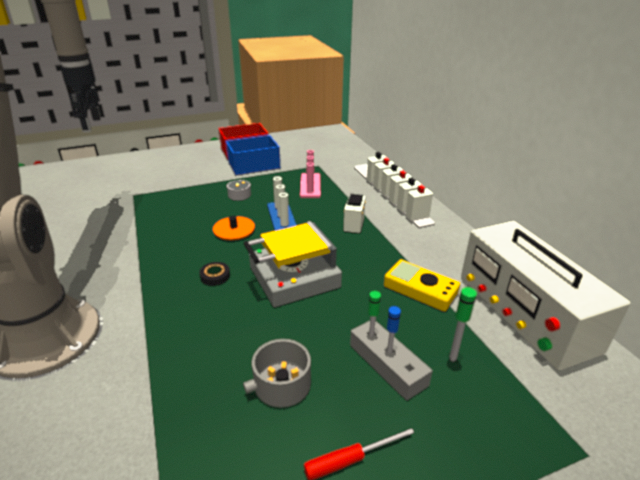

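View pics/wrist0.png

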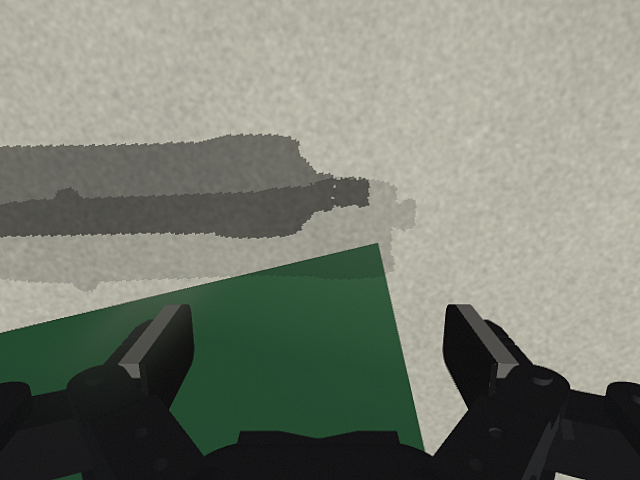

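The top view shows two probes in the jack block: green at about (448,223) and blue at (471,217). There is no red one. A larger green look-alike stands at (491,160), and the pink tube stand at (143,163) is another look-alike. Next I'll write the helpers and measure.

```bash
cat > h.py <<'E'
from station import robot, fingers, vision, workorder, recognise
import numpy as np, cv2
from scipy.spatial.transform import Rotation as Rn
np.set_printoptions(precision=4,suppress=True)
CV=np.diag([1,-1,-1.])
def cam(n,pose=None):
    c=vision.calibration(n); K=np.array(c['mtx']); d=np.array([c['k1'],0,0,0.])
    if n=='wrist':
        p,r=pose; T=np.eye(4); T[:3,:3]=Rn.from_euler('xyz',r,degrees=True).as_matrix(); T[:3,3]=p
        E=np.linalg.inv(T@np.array(c['T_tool_cam']))
    else: E=np.array(c['extrinsics'])
    R=CV@E[:3,:3]; t=CV@E[:3,3]
    return K,d,R,t
def ray(C,px):
    K,d,R,t=C
    u=cv2.undistortPoints(np.array([[px]],float),K,d)[0,0]
    v=R.T@np.array([u[0],u[1],1]); return -R.T@t, v/np.linalg.norm(v)
def at_z(C,px,z):
    o,v=ray(C,px); return o+v*(z-o[2])/v[2]
def proj(C,P):
    K,d,R,t=C
    return cv2.projectPoints(np.atleast_2d(np.array(P,float)),cv2.Rodrigues(R)[0],t,K,d)[0][:,0]
def tri(l):
    A=np.zeros((3,3));b=np.zeros(3)
    for C,px in l:
        o,v=ray(C,px);M=np.eye(3)-np.outer(v,v);A+=M;b+=M@o
    X=np.linalg.solve(A,b)
    res=[np.linalg.norm(proj(C,X)[0]-px) for C,px in l]
    return X,res
def wpose(): return np.array(robot.current_tool_pos()),np.array(robot.current_eef_rot())
def shot(n,fn):
    p=wpose(); f=vision.grab_frame(n); cv2.imwrite(f'pics/{fn}.png',f[:,:,::-1]); 
    return f,cam(n,p)
def st(): print('t',round(robot.current_time_s(),1),'tcp',np.array(robot.current_tool_pos()),'rpy',np.array(robot.current_eef_rot()),'gap',round(robot.current_finger_gap(),3),'F',np.array(robot.current_contact_force()))
E
python3 - <<'E'
from h import *
for n in ('top','side'):
    vision.grab_frame(n)
    for l in ('console','guard','guard_handle','jacks','probe_red','probe_blue','probe_green','tubes','housing_rim','cover'):
        try: print(n,l,[(np.round(r['rect'],1).tolist(),round(r['p'],2)) for r in recognise(l,n)][:4])
        except Exception as e: print(n,l,e)
print(robot.current_time_s())
im=cv2.imread('pics/top0.png'); 
a=cv2.resize(im[190:330,160:370],None,fx=3.8,fy=3.8,interpolation=cv2.INTER_CUBIC); cv2.imwrite('pics/topA.png',a)
a=cv2.resize(im[130:340,400:540],None,fx=2.8,fy=2.8,interpolation=cv2.INTER_CUBIC); cv2.imwrite('pics/topB.png',a)
E
```

```text
top console [([328.1, 256.8, 77.5, 85.0], 0.66)]
top guard [([325.1, 261.3, 49.9, 77.0], 0.8)]
top guard_handle [([326.4, 257.8, 55.1, 83.4], 0.82), ([447.5, 308.8, 48.6, 52.4], 0.63)]
top jacks [([456.5, 222.6, 66.7, 43.0], 0.71), ([444.1, 309.1, 50.1, 51.9], 0.43)]
top probe_red []
top probe_blue [([468.1, 217.1, 17.8, 14.9], 0.66)]
top probe_green [([481.6, 162.9, 25.7, 19.4], 0.74), ([388.4, 145.9, 72.6, 63.5], 0.74), ([325.5, 257.2, 72.6, 87.0], 0.44), ([446.5, 223.8, 17.7, 13.3], 0.43)]
top tubes [([140.2, 166.4, 76.5, 49.8], 0.76), ([207.2, 227.1, 73.0, 35.1], 0.62)]
top housing_rim [([447.0, 306.9, 47.2, 50.0], 0.97), ([386.6, 144.5, 69.8, 61.0], 0.19)]
top cover [([216.8, 286.9, 50.0, 48.0], 0.89), ([445.7, 224.8, 18.2, 11.0], 0.43)]
side console [([292.4, 265.5, 99.5, 82.7], 0.9)]
side guard [([287.7, 244.8, 86.4, 44.1], 0.69)]
side guard_handle [([290.4, 245.9, 86.6, 40.7], 0.95)]
side jacks [([388.9, 361.8, 79.4, 79.1], 0.7)]
side probe_red []
side probe_blue [([392.6, 330.7, 14.5, 43.8], 0.72)]
side probe_green [([462.5, 324.3, 23.3, 75.2], 0.81), ([372.5, 313.5, 11.6, 46.3], 0.76)]
side tubes [([311.1, 175.9, 19.9, 46.6], 0.71), ([281.6, 202.9, 30.9, 56.4], 0.67)]
side housing_rim [([277.6, 371.4, 65.5, 64.4], 0.95)]
side cover [([232.4, 229.1, 43.1, 18.4], 0.95), ([292.3, 264.2, 12.4, 5.9], 0.38)]
1.25
```

View pics/topA.png

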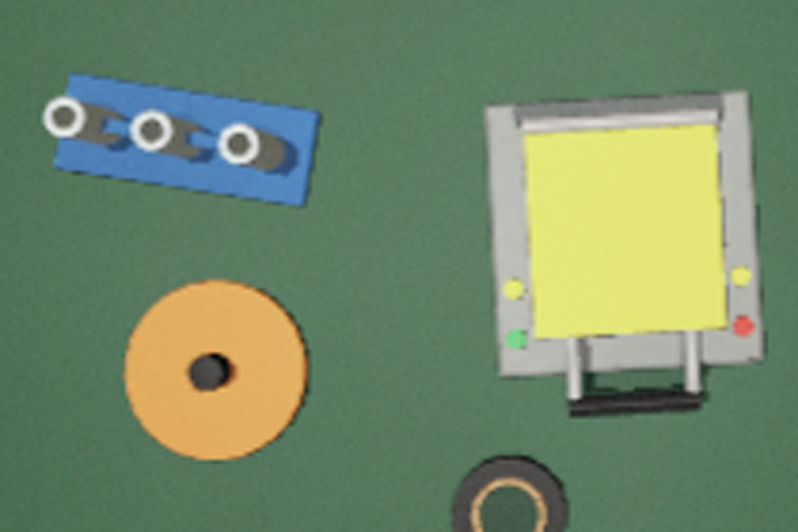

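View pics/topB.png

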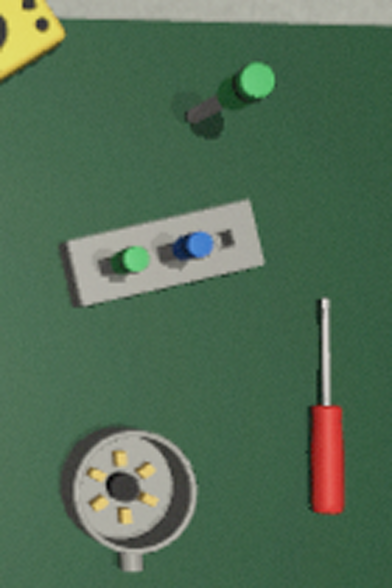

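```bash
python3 - <<'E'
from h import *
T=cam('top');S=cam('side')
A=lambda x,y:(160+(x+.5)/3.8-.5,190+(y+.5)/3.8-.5); B=lambda x,y:(400+(x+.5)/2.8-.5,130+(y+.5)/2.8-.5)
def P(n,px,z): print(n,np.round(px,1),at_z(T,px,z))
P('handleL',A(570,406),.1);P('handleR',A(702,399),.1)
P('plate fl',A(535,338),.1025);P('plate fr',A(727,326),.1025);P('plate bl',A(525,136),.1025);P('plate br',A(715,126),.1025)
for n,q in dict(fl=(500,377),fr=(763,360),bl=(486,107),br=(746,92)).items(): P('box '+n,A(*q),.045)
for i,q in enumerate([(64,117),(152,131),(239,145)]): P('tube',A(*q),.1)
P('foot bl',A(70,74),.01)
P('coverdisc',A(215,370),.014);P('coverknob',A(208,372),.044)
P('green top',B(136,260),.135);P('blue top',B(200,245),.135); P('hole',B(226,238),.04)
for n,q in dict(tl=(65,240),tr=(248,200),br=(264,264),bl=(84,306)).items(): P('jack '+n,B(*q),.04)
P('biggreen top',B(257,80),.18)
P('housing rim',B(137,490),.06)
P('tape',(294,325),.019)
E
python3 - <<'E'
import cv2
im=cv2.imread('pics/side0.png')
cv2.imwrite('pics/sideA.png',cv2.resize(im[140:300,190:370],None,fx=3.7,fy=3.7,interpolation=cv2.INTER_CUBIC))
cv2.imwrite('pics/sideB.png',cv2.resize(im[270:430,230:490],None,fx=3,fy=3,interpolation=cv2.INTER_CUBIC))
E
```

```text
handleL [309.6 296.5] [0.4284 0.037  0.1   ]
handleR [344.4 294.6] [ 0.4336 -0.0382  0.1   ]
plate fl [300.4 278.6] [0.4669 0.0577 0.1025]
plate fr [350.9 275.4] [ 0.4756 -0.0516  0.1025]
plate bl [297.8 225.4] [0.5818 0.0657 0.1025]
plate br [347.8 222.8] [ 0.5897 -0.0427  0.1025]
box fl [291.2 288.8] [0.4404 0.0802 0.045 ]
box fr [360.4 284.4] [ 0.4533 -0.0773  0.045 ]
box bl [287.5 217.8] [0.602  0.0919 0.045 ]
box br [355.9 213.8] [ 0.6142 -0.0643  0.045 ]
tube [176.5 220.4] [0.5875 0.3276 0.1   ]
tube [199.6 224.1] [0.5806 0.2778 0.1   ]
tube [222.5 227.8] [0.5736 0.2284 0.1   ]
foot bl [178.1 209.1] [0.6197 0.3501 0.01  ]
coverdisc [216.2 287. ] [0.4397 0.256  0.014 ]
coverknob [214.4 287.5] [0.4404 0.2541 0.044 ]
green top [448.2 222.5] [ 0.5924 -0.2537  0.135 ]
blue top [471.1 217.2] [ 0.6047 -0.3022  0.135 ]
hole [480.4 214.7] [ 0.6185 -0.3524  0.04  ]
jack tl [422.9 215.4] [ 0.6142 -0.2193  0.04  ]
jack tr [488.2 201.1] [ 0.6503 -0.3703  0.04  ]
jack br [494. 224.] [ 0.5976 -0.3841  0.04  ]
jack bl [429.7 239. ] [ 0.5601 -0.2357  0.04  ]
biggreen top [491.5 158.2] [ 0.7221 -0.3288  0.18  ]
housing rim [448.6 304.7] [ 0.412  -0.2759  0.06  ]
tape [294 325] [0.3551 0.0733 0.019 ]
```

View pics/sideA.png

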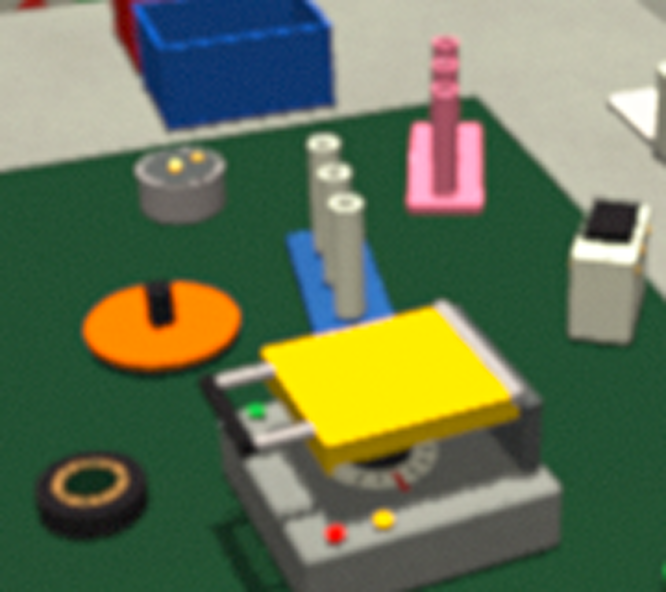

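View pics/sideB.png

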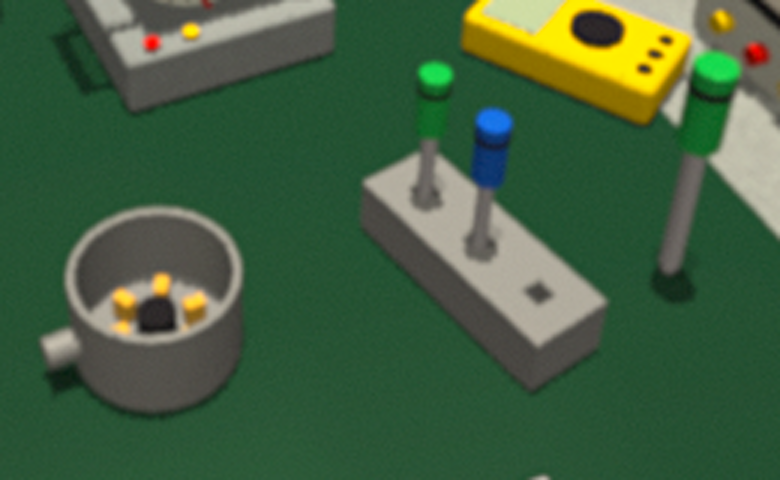

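Run:
```python
from h import *
T=cam('top');S=cam('side')
A=lambda x,y:(160+(x+.5)/3.8-.5,190+(y+.5)/3.8-.5); B=lambda x,y:(400+(x+.5)/2.8-.5,130+(y+.5)/2.8-.5)
a=lambda x,y:(190+(x+.5)/3.7-.5,140+(y+.5)/3.7-.5); b=lambda x,y:(230+(x+.5)/3-.5,270+(y+.5)/3-.5)
for n,p,q in [('hL',A(570,407),a(208,384)),('hR',A(702,400),a(246,444)),('tube2',A(64,117),a(324,144)),('tube1',A(152,131),a(334,173)),('tube0',A(239,145),a(346,205)),
 ('knobtop',A(208,372),a(159,287)),('green',B(136,260),b(436,71)),('blue',B(200,245),b(494,119)),('big',B(257,80),b(718,66)),('hole',B(226,238),b(538,293)),('rim',B(137,490),b(155,272)),('rimfar',B(137,431),b(161,208)),('platebr',A(715,126),a(520,400)),('platefl',A(535,338),a(264,350)),('platebl',A(525,136),a(440,304)),('platefr',A(727,326),a(322,446))]:
    X,r=tri([(T,p),(S,q)]); print(n,X,np.round(r,1), 'r',np.hypot(*X[:2]).round(3))
```

```text
hL [0.4289 0.0368 0.0997] [0.5 0.5] r 0.43
hR [ 0.4338 -0.038   0.1049] [0.2 0.2] r 0.436
tube2 [0.5888 0.3276 0.0988] [0.6 0.4] r 0.674
tube1 [0.5816 0.2777 0.099 ] [0.5 0.4] r 0.645
tube0 [0.5749 0.2284 0.098 ] [0.6 0.5] r 0.619
knobtop [0.4411 0.2538 0.0446] [0.3 0.3] r 0.509
green [ 0.5939 -0.2541  0.1363] [0.9 1. ] r 0.646
blue [ 0.606  -0.3026  0.1358] [0.7 0.9] r 0.677
big [ 0.7267 -0.3352  0.1639] [0.8 1. ] r 0.8
hole [ 0.6187 -0.3524  0.0404] [0.1 0.2] r 0.712
rim [ 0.4124 -0.2761  0.0597] [0.2 0.3] r 0.496
rimfar [ 0.4422 -0.2628  0.0895] [ 8.8 11.4] r 0.514
platebr [ 0.5935 -0.0442  0.0996] [1.8 1.8] r 0.595
platefl [0.4685 0.0572 0.1024] [0.8 0.8] r 0.472
platebl [0.5844 0.0646 0.106 ] [1.4 1.3] r 0.588
platefr [ 0.475  -0.0515  0.1021] [0.3 0.3] r 0.478
```

Triangulated heights agree with the text: tubes 0.099, handle 0.100, probe tops 0.136, cover knob 0.045 and rim 0.060. The station yaw is about 4.4°. Opening the guard now.

```bash
cat >> h.py <<'E'
YAW=4.4; ex=np.array([np.cos(np.radians(YAW)),np.sin(np.radians(YAW)),0]); ey=np.array([-ex[1],ex[0],0])
HANDLE=np.array([.4313,-.0006,.1]); HINGE=HANDLE+.161*ex; KNOB=HINGE-.068*ex
def down(psi): return [180,0,psi]
def arc(a): return HINGE+.161*(-np.cos(a)*ex+np.sin(a)*np.array([0,0,1]))
E
python3 - <<'E'
from h import *
fingers.gripper_to(.5,20)
robot.move_to(HANDLE+[0,0,.12],down(94.4)); st()
shot('wrist','w1')
E
```

```text
t 3.9 tcp [0.4315 0.0008 0.22  ] rpy [179.9981  -0.0095  94.5613] gap 0.505 F [0.7362 0.0086 0.7125]
```

View pics/w1.png

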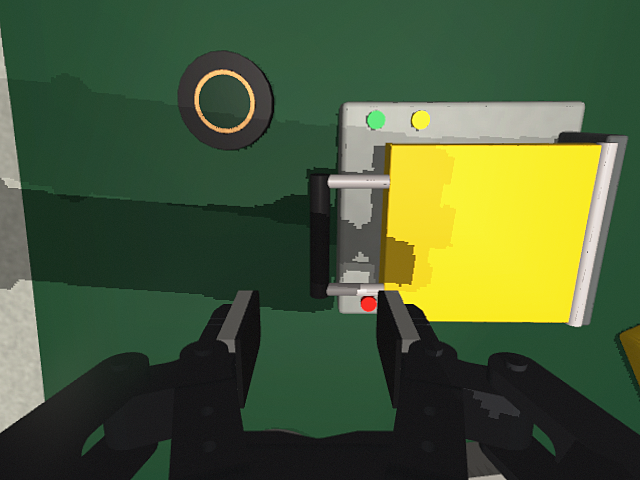

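The handle bar runs from (318,178) to (319,293) between the jaws. I'll check that against the model and then grasp.

Run:
```python
from h import *
C=cam('wrist',wpose())
print(at_z(C,(318,176),.1),at_z(C,(319,296),.1),at_z(C,(319,236),.1),proj(C,HANDLE))
robot.line_to(HANDLE+[0,0,.002],down(94.4),velocity=.1); st()
fingers.gripper_to(0.0,20); st()
a,b=HANDLE,0
for ang in np.linspace(0,.4,4)[1:]:
    robot.line_to(arc(ang)+[0,0,.0],down(94.4),velocity=.08)
st(); shot('side','s1')
```

```text
[0.4295 0.0357 0.1   ] [ 0.4361 -0.0398  0.1   ] [ 0.433  -0.0005  0.1   ] [[316.18   235.9821]]
t 5.3 tcp [ 0.4319 -0.0006  0.1025] rpy [179.9228  -0.0093  94.4019] gap 0.499 F [ 0.1072 -0.0061  0.1148]
t 5.7 tcp [ 0.4325 -0.0004  0.1025] rpy [179.845   -0.0006  94.4091] gap 0.131 F [2.208  1.1613 0.9389]
t 6.9 tcp [0.4439 0.0004 0.1621] rpy [179.9927   0.0121  94.3959] gap 0.126 F [ 5.1606  0.0761 -3.0777]
```

View pics/s1.png

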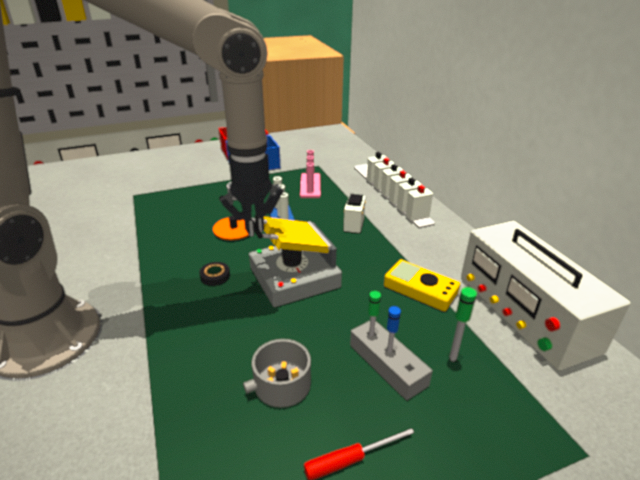

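The guard is lifting with small forces. I'll shift the hinge model 1.5 mm and carry on to the stop.

```bash
sed -i 's/.4313,-.0006,.1\]/.4328,-.0005,.1]/' h.py
python3 - <<'E'
from h import *
for ang in np.linspace(.4,1.86,13)[1:]:
    robot.line_to(arc(ang),down(94.4),velocity=.12)
    F=np.array(robot.current_contact_force()); print(round(ang,2),F.round(1),round(robot.current_finger_gap(),3))
    if np.linalg.norm(F)>25: break
st(); shot('side','s2')
E
```

```text
0.52 [-2.3  0.4 -1.4] 0.131
0.64 [-5.6  0.   2.5] 0.13
0.76 [-10.1  -0.6   6.3] 0.128
0.89 [-13.3  -0.3  12.9] 0.13
1.01 [-11.5   0.7  15.7] 0.131
1.13 [-8.3  0.7 14.9] 0.132
1.25 [-4.9  1.  11. ] 0.127
1.37 [-2.9  0.4  7.6] 0.131
1.5 [-1.3  0.8  5. ] 0.131
1.62 [-0.2 -0.5  1.9] 0.132
1.74 [-0.2 -0.7  1.9] 0.13
1.86 [ 0.  -1.1  1.5] 0.127
t 10.8 tcp [0.6387 0.0151 0.2543] rpy [-179.9825    0.0165   94.3788] gap 0.127 F [ 0.045  -1.0838  1.4883]
```

View pics/s2.png

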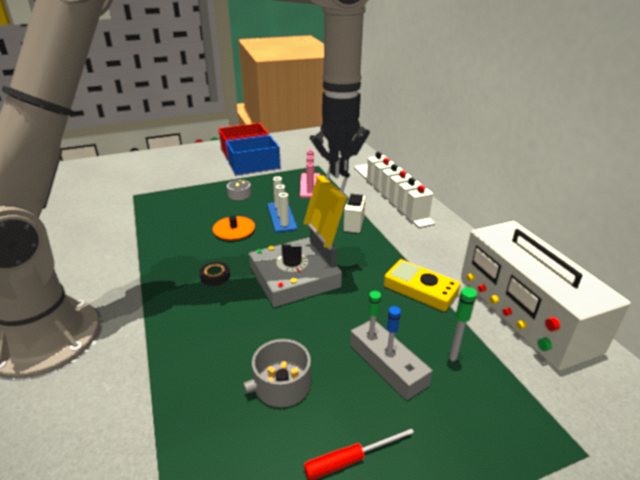

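The guard is back near its stop. I'll release, retreat and look at the knob.

Run:
```python
from h import *
fingers.gripper_to(.45,20)
p=np.array(robot.current_tool_pos())
robot.line_to(p+[0,0,.09],velocity=.15)
robot.move_to([KNOB[0]-.02,KNOB[1],.27],down(184.4)); st()
shot('wrist','w2'); shot('side','s3'); f,_=shot('top','t3')
cv2.imwrite('pics/t3c.png',cv2.resize(f[190:330,160:370,::-1],None,fx=3.8,fy=3.8,interpolation=cv2.INTER_CUBIC))
```

```text
t 13.2 tcp [0.5057 0.0066 0.2699] rpy [-179.9874    0.0005 -175.6474] gap 0.446 F [-0.1646  0.1663  0.4482]
```

View pics/w2.png

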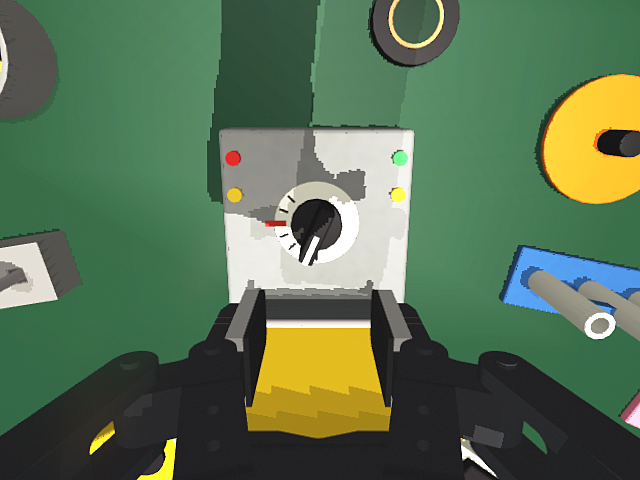

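View pics/s3.png

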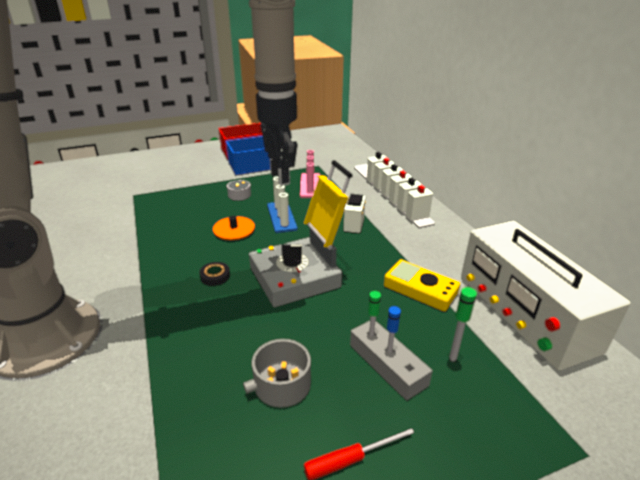

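The guard stays open unaided. The knob at about (318,230) points roughly at +x, slightly towards the red mark. I'll zoom in to measure it.

Run:
```python
import cv2
im=cv2.imread('pics/w2.png')
cv2.imwrite('pics/w2c.png',cv2.resize(im[170:280,250:390],None,fx=5,fy=5,interpolation=cv2.INTER_CUBIC))
```

```text
(no output)
```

View pics/w2c.png

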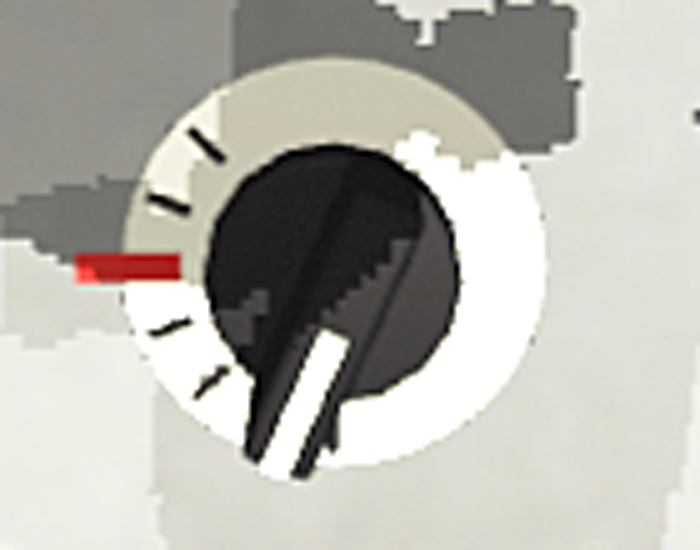

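Run:
```python
from h import *
C=cam('wrist',wpose()); c=lambda x,y:(250+(x+.5)/5-.5,170+(y+.5)/5-.5)
a=at_z(C,c(334,338),.091);b=at_z(C,c(278,465),.091);d=b-a
print(a,b,'angle from station x', np.degrees(np.arctan2(d[1],d[0]))-YAW)
print('dial',at_z(C,c(335,262),.047),'skirt',at_z(C,c(333,270),.057),'KNOB',KNOB)
k=at_z(C,c(333,270),.057); n=np.array([-d[1],d[0],0])/np.linalg.norm(d[:2]); print('offset of line from skirt ctr',(a-k)@n, 'bar end dist',(b-k)@(d/np.linalg.norm(d)))
r1=at_z(C,c(78,268),.046);r2=at_z(C,c(180,268),.046);q=r1-r2;print('red dir',np.degrees(np.arctan2(q[1],q[0])), 'to centre',np.degrees(np.arctan2(*(r1-k)[[1,0]])))
# back edge of plate / wall front edge in image -> yaw
print(proj(C,KNOB+[0,0,.0]),)
```

```text
[0.526  0.0062 0.091 ] [ 0.5468 -0.0008  0.091 ] angle from station x -23.042199816798522
dial [0.5254 0.0062 0.047 ] skirt [0.5243 0.0058 0.057 ] KNOB [0.5255 0.0066 0.1   ]
offset of line from skirt ctr 0.0009499200094617292 bar end dist 0.02351024345859811
red dir -85.65040776712925 to centre -82.36662118444072
[[316.9814 240.1556]]
```

Run:
```python
from h import *
k=np.array([.525,.0062,0])
robot.line_to(k+[0,0,.2],down(161.4),velocity=.1)
hit=robot.line_to(k+[0,0,.081],down(161.4),velocity=.08,f_stop=15); print('hit',hit); st()
fingers.gripper_to(0,30); st()
q0=np.array(robot.current_joint_positions()); q1=robot.inverse_kinematics(list(k+[0,0,.081]),down(94.4)); print(q0,q1)
for s in np.linspace(0,1,5)[1:]:
    p=161.4+(94.4-161.4)*s
    robot.move_to(list(k+[0,0,.081]),down(p)); st(); print(np.array(robot.current_torque()))
```

```text
hit False
t 15.9 tcp [0.5255 0.0062 0.0815] rpy [179.9692   0.0619 161.4005] gap 0.452 F [0.9194 0.6467 0.0148]
t 16.2 tcp [0.5253 0.0064 0.0814] rpy [179.9657   0.0303 161.4047] gap 0.128 F [ 0.1701 -0.3383  2.1376]
[-25.9329  26.1534  30.7721 104.2157 -16.2197  53.9824  83.2941] [-36.83    30.0952  46.5197 104.6246 -25.8782  56.4743  24.9447]
t 16.6 tcp [0.5253 0.0064 0.0814] rpy [179.9725   0.0295 144.8571] gap 0.132 F [-0.6443  1.4487  3.1684]
[ 0.1373  0.1408 -0.0344]
t 16.9 tcp [0.5253 0.0064 0.0814] rpy [179.9625   0.0084 128.0922] gap 0.135 F [-1.5184  1.2973  5.6939]
[ 0.2177  0.1718 -0.0377]
t 17.3 tcp [0.5253 0.0064 0.0814] rpy [179.9651  -0.0113 111.325 ] gap 0.131 F [-1.0563  0.797   5.3986]
[ 0.1683  0.2454 -0.0377]
t 17.6 tcp [0.5253 0.0064 0.0814] rpy [179.9711  -0.0239  94.5708] gap 0.134 F [-1.0547  1.4456  5.9953]
[ 0.1963  0.1904 -0.0041]
```

Release, lift and look straight down at the knob.

Run:
```python
from h import *
fingers.gripper_to(.45,20)
k=np.array([.525,.0062,0])
robot.line_to(k+[0,0,.2],down(94.4),velocity=.12)
robot.move_to(list(k+[-.02,0,.27]),down(184.4)); st()
f,C=shot('wrist','w3')
cv2.imwrite('pics/w3c.png',cv2.resize(f[170:280,250:390,::-1],None,fx=5,fy=5,interpolation=cv2.INTER_CUBIC))
```

```text
t 20.4 tcp [0.5047 0.0062 0.2694] rpy [-179.9908   -0.07   -175.6527] gap 0.455 F [-1.393  -0.4392 -0.2009]
```

View pics/w3c.png

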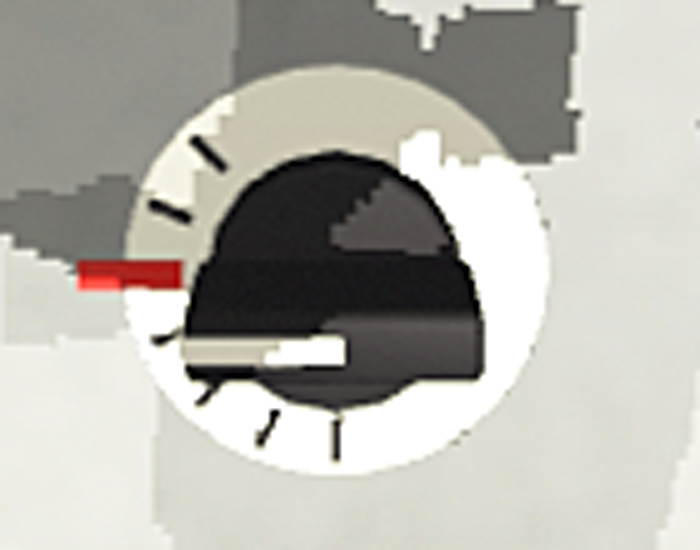

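Run:
```python
from h import *
C=cam('wrist',wpose()); c=lambda x,y:(250+(x+.5)/5-.5,170+(y+.5)/5-.5)
for l,r,z in (((183,352),(346,352),.091),((187,379),(483,381),.091),((78,274),(180,275),.046)):
    a=at_z(C,c(*l),z);b=at_z(C,c(*r),z);d=a-b;print(np.degrees(np.arctan2(d[1],d[0])),a,b)
```

```text
-85.67207495182004 [ 0.5281 -0.0165  0.091 ] [0.5263 0.0079 0.091 ]
-86.07642224549427 [ 0.5323 -0.0157  0.091 ] [0.5293 0.0289 0.091 ]
-86.24120346740766 [ 0.5293 -0.0377  0.046 ] [ 0.5282 -0.0203  0.046 ]
```

The selector line points at −85.7°, and the red mark was measured at −85.7 to −86.2°, so it agrees. Next are the probes, starting with a closer wrist view of the jack block.

Run:
```python
from h import *
robot.move_to([.585,-.26,.26],down(104.3)); st(); f,C=shot('wrist','w4')
print([(np.round(r['rect'],1).tolist(),round(r['p'],2)) for l in('probe_green','probe_blue') for r in recognise(l,'wrist')])
print(proj(C,[.5935,-.254,.135]),proj(C,[.6055,-.3025,.135]))
```

```text
t 21.6 tcp [ 0.5857 -0.2581  0.2598] rpy [179.9707  -0.1002 104.4837] gap 0.447 F [-0.2256  0.9775  0.4819]
[([334.0, 221.5, 29.2, 54.2], 0.91), ([481.1, 364.1, 91.7, 126.9], 0.78), ([332.8, 286.6, 30.3, 67.0], 0.96)]
[[330.7969 228.6454]] [[329.4111 303.2281]]
```

View pics/w4.png

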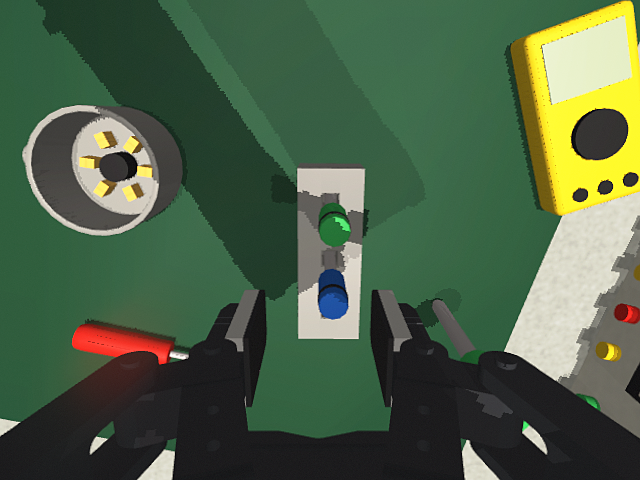

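Green's top sits at (334,231) and blue's at (333,303), which is within about 2 mm of prediction. I'll grasp green, lift it and check the held tip.

Run:
```python
from h import *
C=cam('wrist',wpose())
g=at_z(C,(334.5,231),.135); b=at_z(C,(333,303),.135); print(g,b)
g=(g+[.5935,-.254,.135])/2; print(g)
ps=104.3
robot.move_to([g[0],g[1],.2],down(ps))
print(robot.line_to([g[0],g[1],.117],down(ps),velocity=.08,f_stop=12)); st()
fingers.gripper_to(0,40); st()
robot.line_to([g[0],g[1],.23],down(ps),velocity=.1); st()
shot('wrist','w5');shot('side','s5')
```

```text
[ 0.5964 -0.2546  0.135 ] [ 0.6081 -0.3015  0.135 ]
[ 0.595  -0.2543  0.135 ]
False
t 23.2 tcp [ 0.5954 -0.2547  0.1178] rpy [179.9386   0.0602 104.3032] gap 0.45 F [0.0473 1.0968 0.9652]
t 23.5 tcp [ 0.5954 -0.2546  0.1178] rpy [179.9381   0.0507 104.3065] gap 0.217 F [ 0.1398 -0.7019  1.6328]
t 24.8 tcp [ 0.5946 -0.2539  0.2291] rpy [-179.9275   -0.0694  104.2946] gap 0.221 F [ 0.3335  0.6979 -0.589 ]
```

View pics/w5.png

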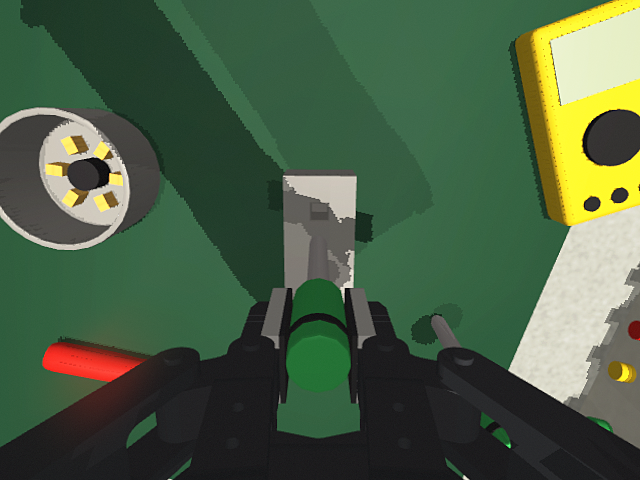

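View pics/s5.png

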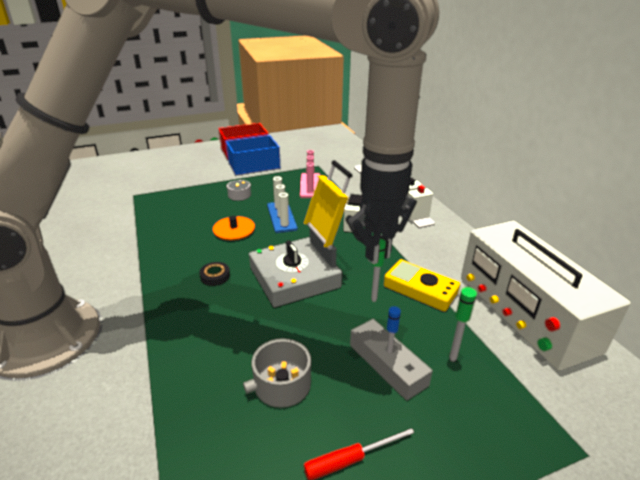

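Run:
```python
from h import *
W=cam('wrist',wpose());S=cam('side'); t=np.array(robot.current_tool_pos())
print(proj(W,t-[0,0,.108]),proj(S,t-[0,0,.108]),proj(W,t-[0,0,.028]))
a=cv2.resize(cv2.imread('pics/w5.png')[210:300,270:370],None,fx=4,fy=4,interpolation=cv2.INTER_CUBIC)
b=cv2.resize(cv2.imread('pics/s5.png')[230:320,330:430],None,fx=4,fy=4,interpolation=cv2.INTER_CUBIC)
cv2.imwrite('pics/w5c.png',np.hstack([a,b]))
```

```text
[[317.0929 239.5335]] [[373.7045 299.8776]] [[316.766  297.3719]]
```

View pics/w5c.png

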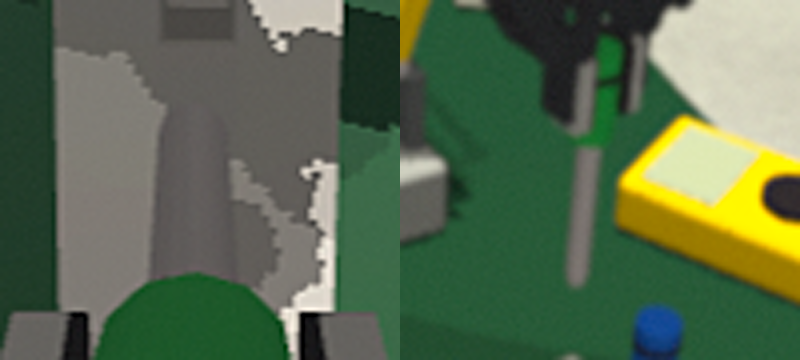

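Run:
```python
from h import *
W=cam('wrist',wpose());S=cam('side'); t=np.array(robot.current_tool_pos())
X,r=tri([(W,(318.3,237.8)),(S,(374.2,300.8))]); print(X-t,r)
R=Rn.from_euler('xyz',robot.current_eef_rot(),degrees=True).as_matrix(); print('tool frame',R.T@(X-t), 'wrist-only',R.T@(at_z(W,(318.3,237.8),t[2]-.108)-t))
fx=[.56,.2,.27]
robot.move_to([.54,.21,.27],down(82)); st()
f,C=shot('wrist','w6'); print(proj(C,[[.5745,.2284,.1],[.5812,.2777,.1],[.5882,.3276,.1]]))
```

```text
[ 0.0009  0.0003 -0.1107] [np.float64(0.6015385158089578), np.float64(0.19781317759848774)]
tool frame [-0.0001  0.0011  0.1107] wrist-only [0.0009 0.0008 0.108 ]
t 26.6 tcp [0.5405 0.2083 0.2701] rpy [179.9683   0.0396  81.8569] gap 0.216 F [-0.2621 -0.2381 -1.1486]
[[360.3896 180.6483]
 [362.0095 106.2994]
 [364.2834  22.2488]]
```

View pics/w6.png

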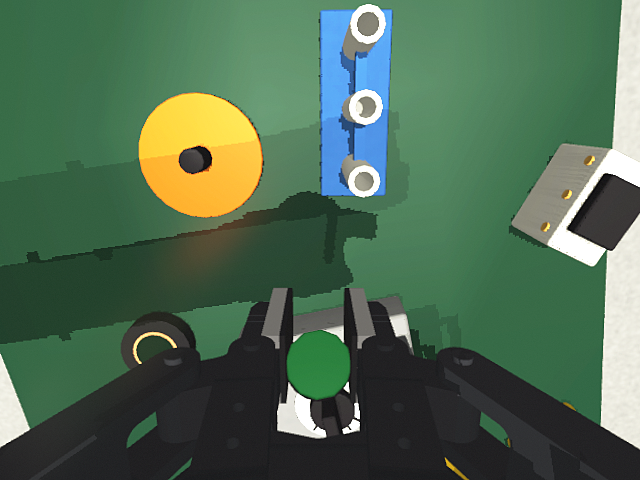

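The probe now looks tilted in the jaws. The joint-space move probably carried it into the open guard, so I'll check.

Run:
```python
from h import *
f,_=shot('side','s6'); g,_=shot('top','t6'); 
cv2.imwrite('pics/s6c.png',cv2.resize(f[100:320,150:400,::-1],None,fx=2.7,fy=2.7,interpolation=cv2.INTER_CUBIC))
```

```text
(no output)
```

View pics/s6c.png

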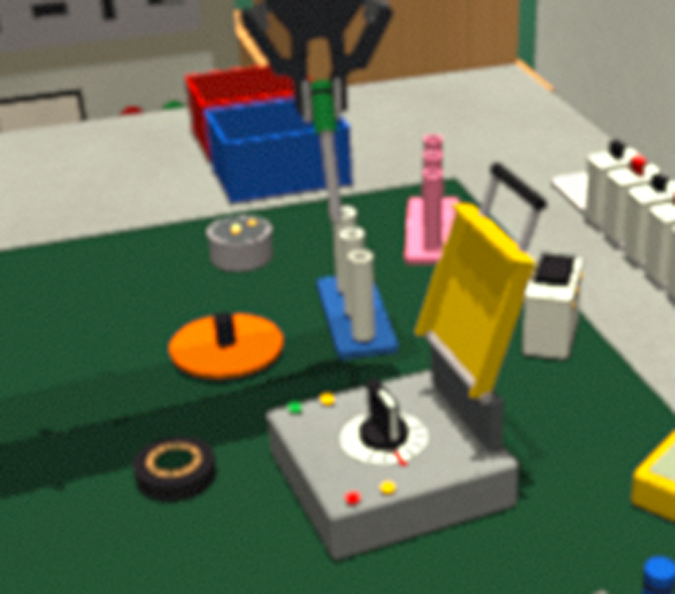

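View pics/t6.png

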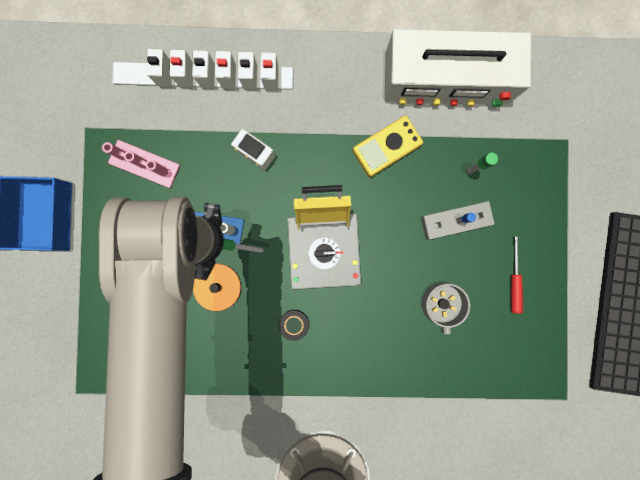

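The guard and knob are unaffected, but the probe has swung back in the jaws. I'll measure its tilt.

Run:
```python
from h import *
T=cam('top');S=cam('side'); t=np.array(robot.current_tool_pos())
R=Rn.from_euler('xyz',robot.current_eef_rot(),degrees=True).as_matrix()
for th in (0,20,30,35,40,50):
    d=np.array([-np.sin(np.radians(th)),0,np.cos(np.radians(th))]); P=t+R@(d*.106+[0,0,-.002]); print(th,proj(T,P),proj(S,P),P)
a=cv2.resize(cv2.imread('pics/s6.png')[110:210,220:320],None,fx=4,fy=4,interpolation=cv2.INTER_CUBIC)
b=cv2.resize(cv2.imread('pics/t6.png')[200:300,180:280],None,fx=4,fy=4,interpolation=cv2.INTER_CUBIC)
cv2.imwrite('pics/s6d.png',np.hstack([a,b]))
```

```text
0 [[225.7207 242.5305]] [[270.7585 176.5777]] [0.5405 0.2085 0.1661]
20 [[242.9153 245.3331]] [[272.7078 180.4985]] [0.5354 0.1726 0.1725]
30 [[250.5922 246.602 ]] [[273.5471 180.5465]] [0.533  0.1561 0.1803]
35 [[254.1202 247.1902]] [[273.9198 180.0583]] [0.5319 0.1483 0.1853]
40 [[257.4106 247.7425]] [[274.2561 179.221 ]] [0.5308 0.1411 0.1909]
50 [[263.1886 248.7246]] [[274.8059 176.4928]] [0.529  0.1281 0.204 ]
```

View pics/s6d.png

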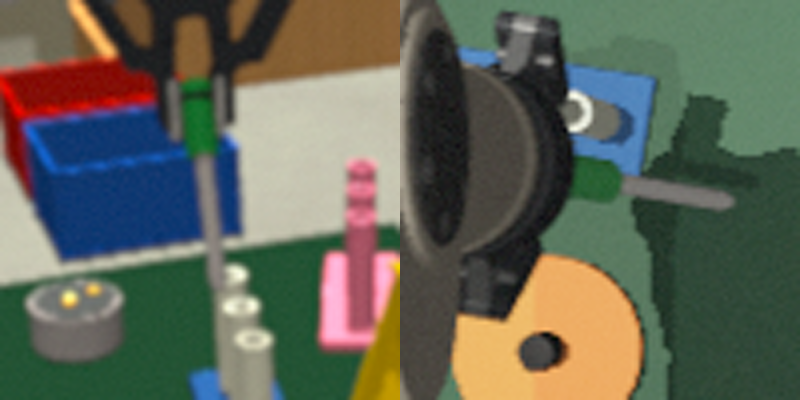

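Run:
```python
from h import *
T=cam('top');S=cam('side'); t=np.array(robot.current_tool_pos())
R=Rn.from_euler('xyz',robot.current_eef_rot(),degrees=True).as_matrix()
a,r1=tri([(T,(263,250.2)),(S,(274,181))]); b,r2=tri([(T,(235.5,245.8)),(S,(270.8,148))])
print(a,r1,b,r2,np.linalg.norm(a-b)); d=R.T@(a-b); print('dir tool',d/np.linalg.norm(d),np.degrees(np.arctan2(-d[0],d[2])),'tip',R.T@(a-t),'col',R.T@(b-t))
```

```text
[0.5265 0.1297 0.1922] [np.float64(0.1879965691404173), np.float64(0.16127921200468087)] [0.5341 0.1735 0.2556] [np.float64(0.6335136845882877), np.float64(0.5072492885781302)] 0.07740897711292517
dir tool [-0.5739 -0.0174  0.8188] 35.027062524632505 tip [-0.0801 -0.0027  0.0778] col [-0.0356 -0.0013  0.0145]
```

The probe leans 35° about the jaw axis and is gripped near its top. I'll tilt the tool 35° so the probe stands vertical, then check the tip above a tube.

```bash
cat >> h.py <<'E'
def tilted(psi,al):
    return (Rn.from_euler('xyz',[180,0,psi],degrees=True)*Rn.from_euler('y',al,degrees=True))
def rpy(r): return list(r.as_euler('xyz',degrees=True))
E
python3 - <<'E'
from h import *
fingers.gripper_to(0,60)
r=tilted(82,35); M=r.as_matrix(); tipT=np.array([-.078,-.002,.082])
tgt=np.array([.5748,.2284,.165]); p=tgt-M@tipT; print(p,rpy(r)); print(robot.inverse_kinematics(list(p),rpy(r)))
robot.move_to(list(p),rpy(r)); st()
for n in('wrist','side','top'): 
    f,C=shot(n,n+'7'); print(n,proj(C,[tgt,[.5748,.2284,.1]]))
a=cv2.resize(cv2.imread('pics/side7.png')[110:210,230:330],None,fx=4,fy=4,interpolation=cv2.INTER_CUBIC)
b=cv2.resize(cv2.imread('pics/top7.png')[180:280,180:280],None,fx=4,fy=4,interpolation=cv2.INTER_CUBIC)
cv2.imwrite('pics/s7d.png',np.hstack([a,b]))
E
```

```text
[0.5791 0.2448 0.2769] [np.float64(180.0), np.float64(-35.0), np.float64(81.99999999999999)]
[-41.3222  24.4262  48.3734  90.6305 -54.753   77.5925  11.1877]
t 27.6 tcp [0.5788 0.2445 0.2769] rpy [-179.9164  -34.9276   81.9508] gap 0.215 F [-0.2919  0.1856 -0.577 ]
wrist [[313.5102 383.3261]
 [314.3791 382.6516]]
side [[281.5681 171.7135]
 [282.5573 194.387 ]]
top [[216.4155 225.5111]
 [222.533  227.2257]]
```

View pics/s7d.png

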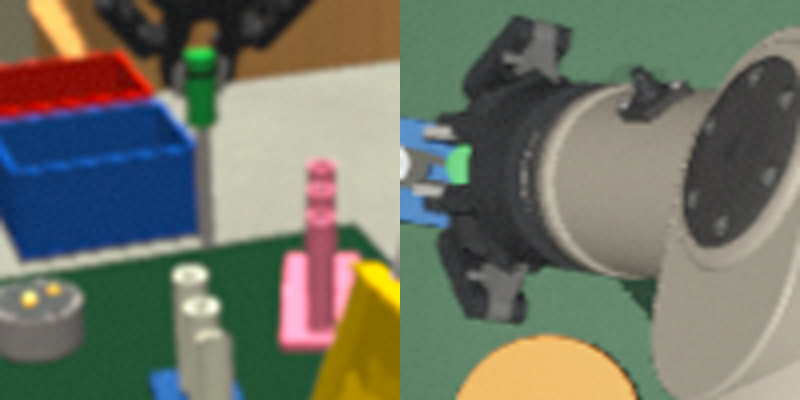

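View pics/wrist7.png

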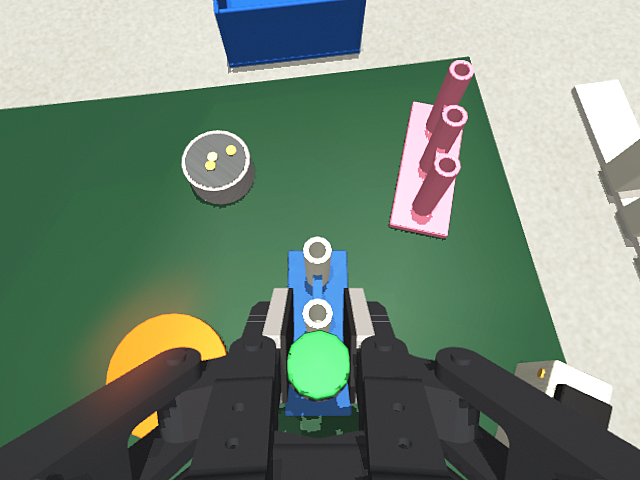

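The side view agrees with the prediction, but the gripper hides the tip from the top camera. I'll rotate the lean towards the base (ψ=−8) so both cameras see the tip.

Run:
```python
from h import *
r=tilted(-8,35); M=r.as_matrix(); tipT=np.array([-.078,-.002,.082])
tgt=np.array([.5748,.2284,.165]); p=tgt-M@tipT; q=robot.inverse_kinematics(list(p),rpy(r)); print(p,q)
robot.move_to(list(p),rpy(r)); st()
for n in('wrist','side','top'): 
    f,C=shot(n,n+'8'); print(n,proj(C,[tgt,tgt+[0,0,.08],[.5748,.2284,.1]]))
a=cv2.resize(cv2.imread('pics/side8.png')[110:210,230:330],None,fx=4,fy=4,interpolation=cv2.INTER_CUBIC)
b=cv2.resize(cv2.imread('pics/top8.png')[180:280,160:260],None,fx=4,fy=4,interpolation=cv2.INTER_CUBIC)
cv2.imwrite('pics/s8d.png',np.hstack([a,b]))
```

```text
[0.5912 0.2241 0.2769] [ -64.6681   10.3276   34.6503  103.1726   23.4729   42.9402 -143.5987]
t 30.0 tcp [0.5912 0.2237 0.2768] rpy [179.9803 -34.9822  -8.0262] gap 0.217 F [ 0.5757 -0.057  -1.3648]
wrist [[313.2022 386.6552]
 [310.985  389.2305]
 [314.1839 385.5152]]
side [[281.5681 171.7135]
 [280.2697 141.8653]
 [282.5573 194.387 ]]
top [[216.4155 225.5111]
 [207.7293 223.0766]
 [222.533  227.2257]]
```

View pics/s8d.png

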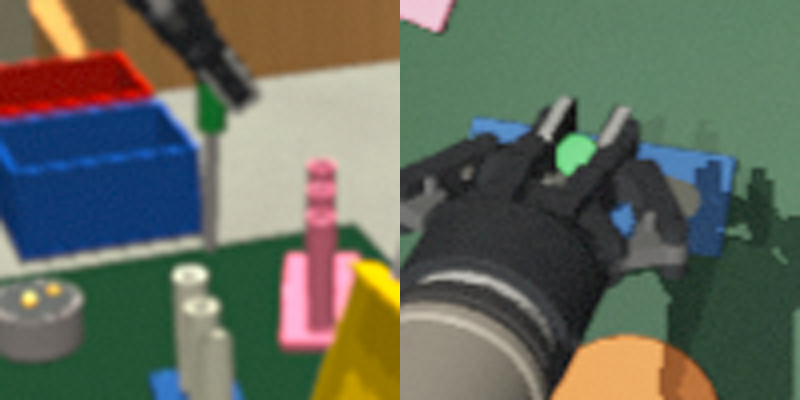

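View pics/wrist8.png

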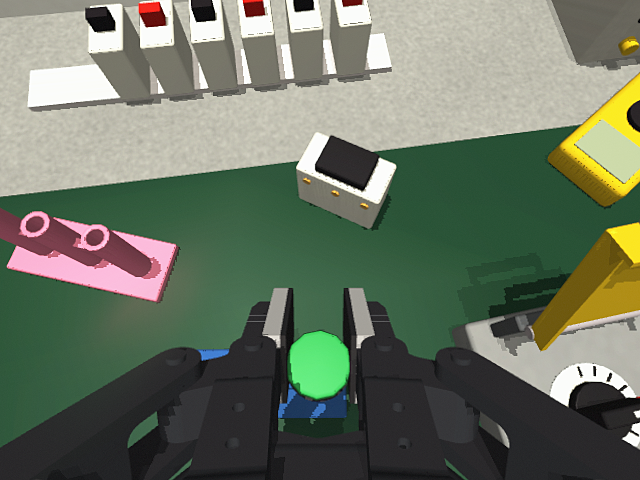

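Run:
```python
from h import *
from scipy.optimize import least_squares
W=cam('wrist',wpose());T=cam('top');S=cam('side'); t=np.array(robot.current_tool_pos())
R=Rn.from_euler('xyz',robot.current_eef_rot(),degrees=True).as_matrix()
X,r=tri([(W,(318.5,365)),(T,(203.9,218.7))]); print('top',X,r,'tool',R.T@(X-t))
def f(v):
    # v: tip xyz, lean x, lean y
    d=np.array([v[3],v[4],np.sqrt(1-v[3]**2-v[4]**2)])
    P=[v[:3],v[:3]+.08*d,v[:3]+.125*d]
    return np.r_[proj(S,P[0])[0]-(282.4,171.3),proj(S,P[1])[0]-(282.7,142.8),proj(T,P[2])[0]-(203.9,218.7),(proj(W,P[2])[0]-(318.5,365))*.5,]
s=least_squares(f,[.5748,.2284,.165,0,0]); print(s.x,s.fun)
d=np.array([s.x[3],s.x[4],1]);print('tip tool',R.T@(s.x[:3]-t),'lean deg',np.degrees(s.x[3:]))
J=s.jac;print(np.sqrt(np.diag(np.linalg.inv(J.T@J))))
```

```text
top [0.5807 0.2247 0.2928] [np.float64(3.67498508988596), np.float64(0.5607965704832691)] tool [ 0.0005  0.0005 -0.0192]
[ 0.5787  0.2337  0.163   0.0245 -0.0721] [ 0.027   0.1008 -0.0704 -0.301   0.7815 -0.9044 -0.192   0.3171]
tip tool [-0.0767 -0.0081  0.0853] lean deg [ 1.4039 -4.1287]
[0.0036 0.0094 0.0031 0.0287 0.0747]
```

Run:
```python
from h import *
from scipy.optimize import least_squares
W=cam('wrist',wpose());T=cam('top');S=cam('side'); t=np.array(robot.current_tool_pos())
R=Rn.from_euler('xyz',robot.current_eef_rot(),degrees=True).as_matrix()
def f(v):
    d=np.array([v[3],v[4],np.sqrt(1-v[3]**2-v[4]**2)])
    P=[v[:3],v[:3]+.08*d,v[:3]+.125*d]
    y=[(R.T@(p-t))[1] for p in (P[0],P[2])]
    return np.r_[proj(S,P[0])[0]-(282.4,171.3),proj(S,P[1])[0]-(282.7,142.8),proj(T,P[2])[0]-(203.9,218.7),(proj(W,P[2])[0]-(318.5,365))*.5,(y[0]-.0005)/.001,(y[1]-.0005)/.001]
s=least_squares(f,[.5748,.2284,.165,0,0]); print(s.x,s.fun)
print('tip tool',R.T@(s.x[:3]-t),'lean deg',np.degrees(s.x[3:]))
J=s.jac;print(np.sqrt(np.diag(np.linalg.inv(J.T@J))))
```

```text
[ 0.5763  0.2254  0.1652  0.043  -0.0063] [ 0.0644  0.7106 -0.0984 -0.7689  0.4973 -0.9558 -0.0566  0.3108 -0.0768
 -0.0177]
tip tool [-0.0764  0.0004  0.0827] lean deg [ 2.4618 -0.3627]
[0.0024 0.001  0.0019 0.0198 0.0091]
```

Run:
```python
from h import *
r=tilted(-8,37.5); M=r.as_matrix(); tipT=np.array([-.0764,.0004,.0827])
tgt=np.array([.5748,.2284,.115]); p=tgt-M@tipT
robot.line_to(list(p+[0,0,.05]),rpy(r),velocity=.08)
robot.line_to(list(p),rpy(r),velocity=.06)
st()
for n in('side','top'): 
    f,C=shot(n,n+'9'); print(n,proj(C,[tgt,tgt+[0,0,.08],[.5748,.2284,.1]]))
a=cv2.resize(cv2.imread('pics/side9.png')[120:220,230:330],None,fx=4,fy=4,interpolation=cv2.INTER_CUBIC)
b=cv2.resize(cv2.imread('pics/top9.png')[180:280,160:260],None,fx=4,fy=4,interpolation=cv2.INTER_CUBIC)
cv2.imwrite('pics/s9d.png',np.hstack([a,b]))
```

```text
t 31.4 tcp [0.5854 0.2276 0.2277] rpy [-179.9513  -37.5443   -8.021 ] gap 0.213 F [ 0.0461  0.5588 -0.9777]
side [[282.334  189.2732]
 [281.092  160.7821]
 [282.5573 194.387 ]]
top [[221.187  226.8485]
 [213.3221 224.644 ]
 [222.533  227.2257]]
```

View pics/s9d.png

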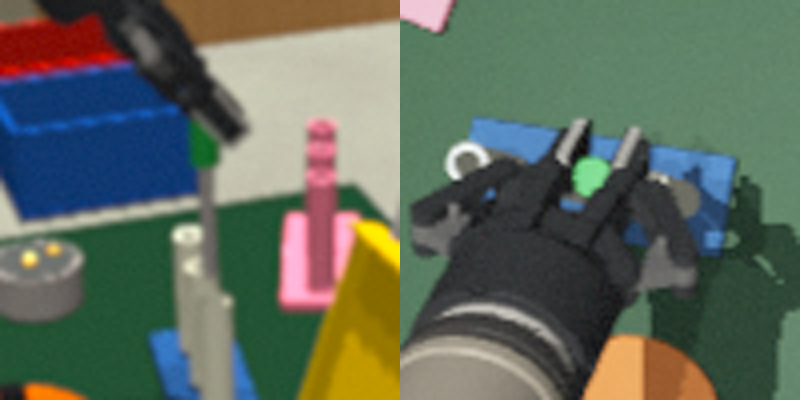

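Run:
```python
import cv2,numpy as np
a=cv2.resize(cv2.imread('pics/side9.png')[155:215,260:310],None,fx=8,fy=8,interpolation=cv2.INTER_CUBIC)
b=cv2.resize(cv2.imread('pics/side0.png')[155:215,260:310],None,fx=8,fy=8,interpolation=cv2.INTER_CUBIC)
cv2.imwrite('pics/s9e.png',np.hstack([a,b]))
```

```text
(no output)
```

View pics/s9e.png

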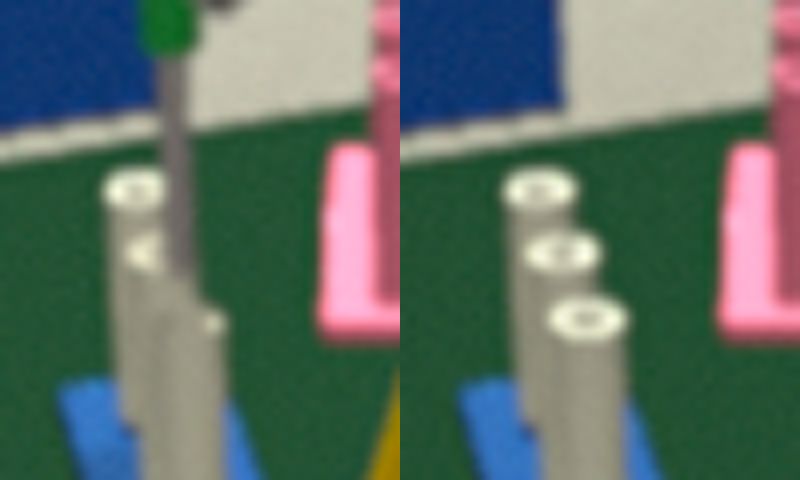

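The tip is within about 1 mm above the tube0 mouth at rim crop position (188,320), and the rod is vertical. Inserting with a force stop.

Run:
```python
from h import *
r=tilted(-8,37.5); M=r.as_matrix(); tipT=np.array([-.0764,.0004,.0827])
tgt=np.array([.5755,.2284,.055]); p=tgt-M@tipT
print(robot.line_to(list(p),rpy(r),velocity=.04,f_stop=5)); st()
f,C=shot('side','side10')
cv2.imwrite('pics/s10d.png',cv2.resize(f[130:220,230:330,::-1],None,fx=5,fy=5,interpolation=cv2.INTER_CUBIC))
```

```text
True
t 32.2 tcp [0.5849 0.2269 0.2068] rpy [179.8767 -37.458   -7.9272] gap 0.215 F [-0.8047 -0.4515 -0.5636]
```

View pics/s10d.png

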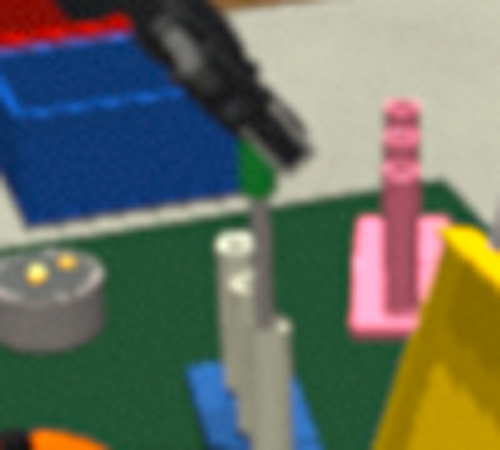

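Run:
```python
from h import *
r=tilted(-8,37.5); M=r.as_matrix(); tipT=np.array([-.0764,.0004,.0827])
b=np.array([.575,.2284,0])-M@tipT
z=lambda tz: np.array([0,0,tz])
for dx,dy in ((.002,0),(.002,-.002),(.002,.002),(0,0.002),(.004,0)):
    robot.line_to(list(b+[dx,dy,.108]),rpy(r),velocity=.06); robot.pause(.2)
    h=robot.line_to(list(b+[dx,dy,.06]),rpy(r),velocity=.04,f_stop=8)
    F=np.array(robot.current_contact_force())
    tz=robot.current_tool_pos()[2]-b[2]; print(dx,dy,h,'tip z',round(tz,4),F)
    if tz<.085: break
f,C=shot('side','side11')
cv2.imwrite('pics/s11d.png',cv2.resize(f[130:220,230:330,::-1],None,fx=5,fy=5,interpolation=cv2.INTER_CUBIC))
```

```text
0.002 0 False tip z 0.0601 [ 0.4444 -0.1914 -0.4638]
```

View pics/s11d.png

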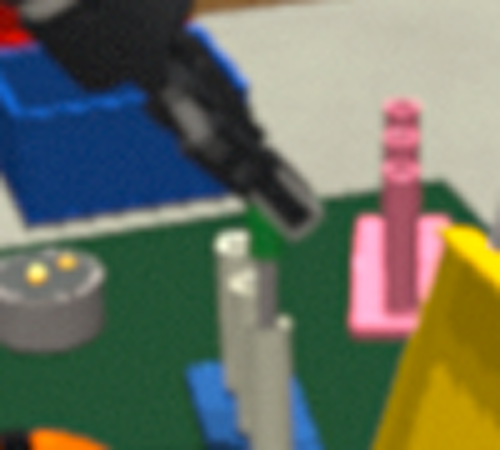

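It slid in 40 mm with almost no force. I'll go nearly home, release, retreat along the tool axis, and push down from above with the fingers closed.

Run:
```python
from h import *
r=tilted(-8,37.5); M=r.as_matrix(); tipT=np.array([-.0764,.0004,.0827])
b=np.array([.575,.2284,0])-M@tipT
print(robot.line_to(list(b+[.002,0,.024]),rpy(r),velocity=.05,f_stop=8)); st()
fingers.gripper_to(.4,20)
p=np.array(robot.current_tool_pos()); robot.line_to(list(p-M@[0,0,.09]),rpy(r),velocity=.12); st()
robot.move_to([.52,.2,.27],down(82))
shot('side','side12'); shot('wrist','w12');shot('top','t12'); st()
```

```text
False
t 35.1 tcp [0.5873 0.2274 0.1361] rpy [179.9885 -37.5014  -7.9933] gap 0.214 F [ 0.2371 -0.0714 -1.3734]
t 36.3 tcp [0.5332 0.235  0.2077] rpy [179.969  -37.4789  -8.0051] gap 0.401 F [ 0.1991 -0.1677 -0.2677]
t 38.6 tcp [0.5198 0.2001 0.2699] rpy [-179.9875    0.0076   82.0104] gap 0.405 F [-0.5659 -0.5696  0.4474]
```

View pics/side12.png

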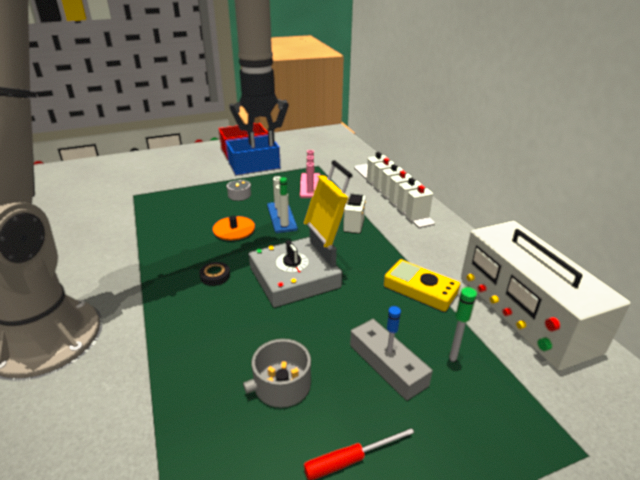

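View pics/w12.png

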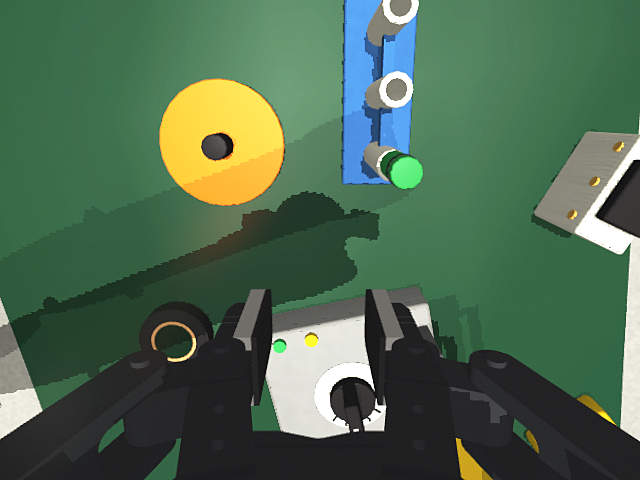

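Green stands in tube0 at (404,171). I'll refine the tube positions from this view and press lightly on green to confirm it is home.

Run:
```python
from h import *
C=cam('wrist',wpose())
t1=at_z(C,(396,89.5),.1);t2=at_z(C,(400.5,8),.1);g=at_z(C,(404,171),.145);print(t1,t2,g)
fingers.gripper_to(0,30)
robot.move_to([g[0],g[1],.19],down(82))
h=robot.line_to([g[0],g[1],.155],down(82),velocity=.03,f_stop=10); st()
print(h); robot.line_to([g[0],g[1],.24],down(82),velocity=.15)
f,S=shot('side','s13'); cv2.imwrite('pics/s13c.png',cv2.resize(f[160:240,240:330,::-1],None,fx=6,fy=6,interpolation=cv2.INTER_CUBIC))
```

```text
[0.5835 0.277  0.1   ] [0.5903 0.3243 0.1   ] [0.5762 0.2299 0.145 ]
t 40.4 tcp [0.576  0.23   0.1622] rpy [-179.9641    0.0094   82.0057] gap -0.001 F [-1.0254  0.2297  4.7993]
True
```

View pics/s13c.png

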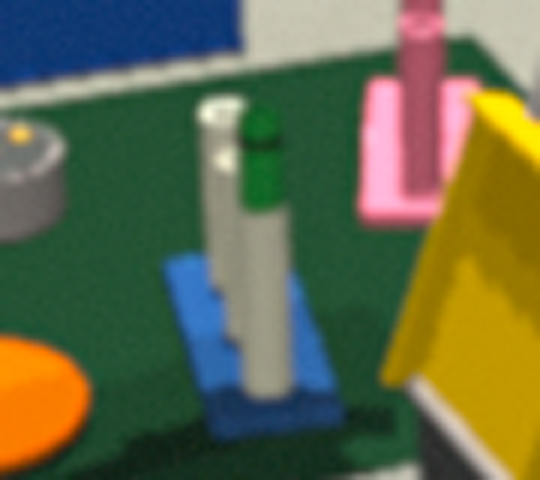

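Contact came at fingertip height 0.145 m, so green is fully home. For blue I'll go by waypoints well in front of the guard.

Run:
```python
from h import *
fingers.gripper_to(.45,20)
robot.move_to([.43,.17,.30],down(82)); robot.move_to([.43,-.2,.30],down(104.3))
b=np.array([.607,-.302,0])
robot.move_to(list(b+[0,0,.2]),down(104.3))
print(robot.line_to(list(b+[0,0,.117]),down(104.3),velocity=.08,f_stop=12)); st()
fingers.gripper_to(0,60); st()
robot.line_to(list(b+[0,0,.24]),down(104.3),velocity=.1)
robot.move_to([.45,-.2,.30],down(104.3)); st()
f,W=shot('wrist','w14'); g,S=shot('side','s14'); t=np.array(robot.current_tool_pos())
print(proj(W,t-[0,0,.108]),proj(S,[t-[0,0,.108],t-[0,0,.028]]))
a=cv2.resize(f[200:300,270:370,::-1],None,fx=4,fy=4,interpolation=cv2.INTER_CUBIC)
p=proj(S,t-[0,0,.06])[0].astype(int); print(p)
c=cv2.resize(g[p[1]-50:p[1]+50,p[0]-50:p[0]+50,::-1],None,fx=4,fy=4,interpolation=cv2.INTER_CUBIC)
cv2.imwrite('pics/w14c.png',np.hstack([a,c]))
```

```text
False
t 45.7 tcp [ 0.6073 -0.3024  0.1177] rpy [179.954    0.0629 104.2996] gap 0.451 F [ 0.6511 -0.4442  0.6611]
t 46.0 tcp [ 0.6073 -0.3024  0.1179] rpy [179.9455   0.0611 104.3061] gap 0.221 F [0.2673 0.0512 3.2964]
t 48.2 tcp [ 0.4511 -0.1997  0.3001] rpy [179.9231   0.0443 104.3607] gap 0.215 F [ 0.796   0.1566 -0.7175]
[[316.6204 240.0872]] [[286.4552 268.2516]
 [284.7362 228.2539]]
[285 244]
```

View pics/w14c.png

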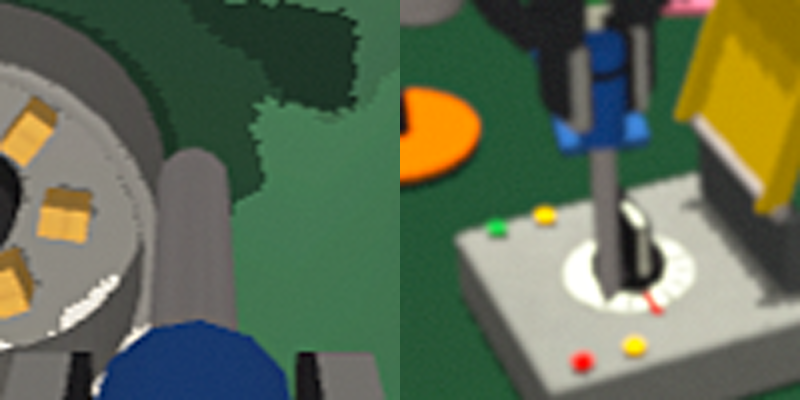

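View pics/s14.png

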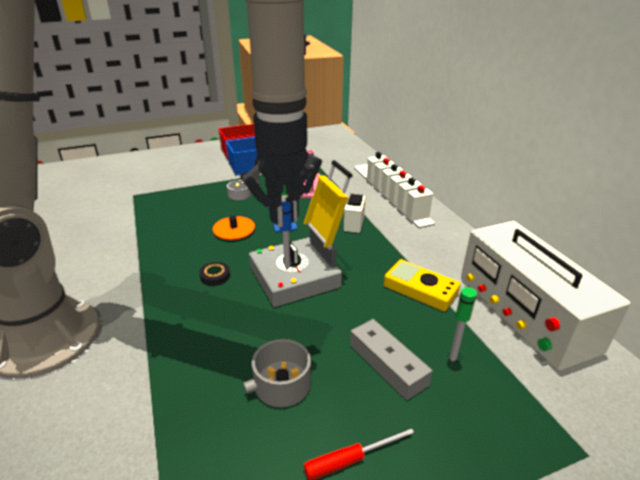

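Blue hangs straight, with its tip at (318,239) as predicted. On to tube1.

Run:
```python
from h import *
robot.move_to([.45,.2,.30],down(82))
t1=np.array([.5834,.2775,0])
robot.move_to(list(t1+[-.0,0,.26]),down(82)); robot.line_to(list(t1+[0,0,.222]),down(82),velocity=.06); st()
f,W=shot('wrist','w15'); g,S=shot('side','s15')
print(proj(W,t1+[0,0,.1]))
a=cv2.resize(f[200:300,270:370,::-1],None,fx=4,fy=4,interpolation=cv2.INTER_CUBIC)
p=proj(S,t1+[0,0,.11])[0].astype(int); print(p)
c=cv2.resize(g[p[1]-25:p[1]+25,p[0]-25:p[0]+25,::-1],None,fx=8,fy=8,interpolation=cv2.INTER_CUBIC)
cv2.imwrite('pics/w15c.png',np.hstack([a,c]))
```

```text
t 51.3 tcp [0.5835 0.2775 0.2221] rpy [179.9768   0.005   82.0004] gap 0.217 F [-0.0766  0.1857 -1.2232]
[[316.2572 233.2087]]
[280 182]
```

View pics/w15c.png

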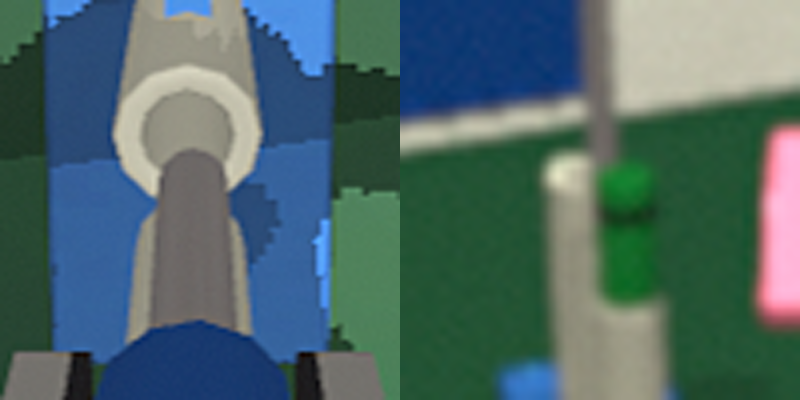

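The rim at (317,232.5) and the tip line up with prediction to within 1 mm. Inserting.

Run:
```python
from h import *
t1=np.array([.5834,.2778,0])
h=robot.line_to(list(t1+[0,0,.165]),down(82),velocity=.05,f_stop=8); print(h); st()
if not h:
    h=robot.line_to(list(t1+[0,0,.126]),down(82),velocity=.05,f_stop=15); print(h); st()
```

```text
False
t 52.7 tcp [0.5837 0.2778 0.1655] rpy [179.9538  -0.0234  82.001 ] gap 0.219 F [-0.2215 -0.1948 -0.1002]
True
t 53.4 tcp [0.5827 0.2778 0.1279] rpy [-179.8833    0.0296   82.0077] gap 0.217 F [-0.1977  0.172   4.2886]
```

Run:
```python
from h import *
fingers.gripper_to(.45,20)
t1=np.array([.5834,.2778,0])
robot.line_to(list(t1+[0,0,.21]),down(82),velocity=.12)
fingers.gripper_to(0,30)
h=robot.line_to(list(t1+[0,0,.155]),down(82),velocity=.04,f_stop=10); print(h); st()
robot.line_to(list(t1+[0,0,.25]),down(82),velocity=.15)
fingers.gripper_to(.45,20)
robot.move_to([.43,.15,.30],down(82)); st()
f,_=shot('top','t16');g,_=shot('side','s16');W,C=shot('wrist','w16')
print([(np.round(r['rect'],1).tolist(),round(r['p'],2)) for r in recognise('cover','wrist')])
```

```text
True
t 56.1 tcp [0.5833 0.2779 0.1622] rpy [-179.9793    0.0003   82.0105] gap 0.001 F [ 0.0279 -1.1143  4.5912]
t 58.1 tcp [0.4306 0.1515 0.3004] rpy [179.9216  -0.0963  82.0922] gap 0.448 F [ 0.4179 -0.1261  0.7819]
[([314.5, 70.1, 118.7, 129.0], 0.97)]
```

View pics/s16.png

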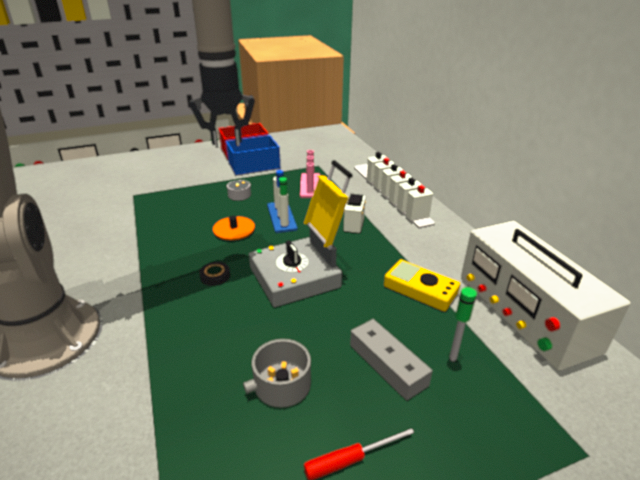

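View pics/w16.png

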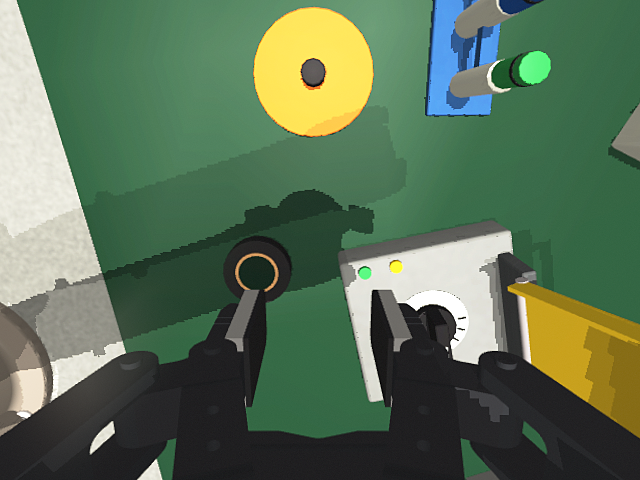

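Run:
```python
from h import *
C=cam('wrist',wpose()); T=cam('top')
print('wrist disc',at_z(C,(313.5,72),.014),'knob',at_z(C,(313,68.5),.044))
im=cv2.imread('pics/t16.png'); cv2.imwrite('pics/t16c.png',cv2.resize(im[190:330,160:370],None,fx=3.8,fy=3.8,interpolation=cv2.INTER_CUBIC))
c=at_z(C,(313.5,72),.014)
robot.move_to([c[0],c[1]-.03,.2],down(82)); W,C=shot('wrist','w17'); st(); print(proj(C,[c[0],c[1],.044]))
```

```text
wrist disc [0.443  0.2558 0.014 ] knob [0.4428 0.256  0.044 ]
t 59.0 tcp [0.4446 0.2242 0.2015] rpy [179.8385   0.0202  81.8713] gap 0.446 F [-0.2036 -0.1478 -0.0653]
[[308.4001 174.1311]]
```

View pics/t16c.png

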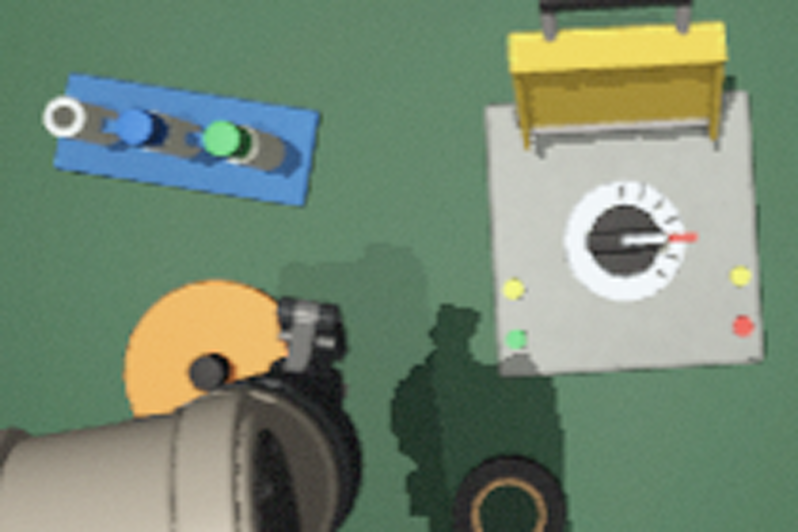

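View pics/w17.png

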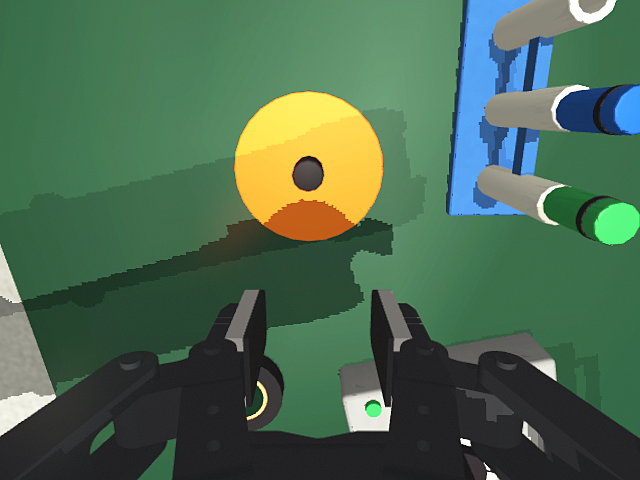

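The cover is unmoved: its knob is at (308,174), where predicted. Before lifting it I'll measure the housing rim accurately with the wrist camera.

Run:
```python
from h import *
robot.move_to([.42,0,.27],down(82)); robot.move_to([.405,-.30,.27],down(70)); robot.pause(.3); st()
W,C=shot('wrist','w18'); print(proj(C,[.4124,-.276,.06]))
```

```text
t 61.3 tcp [ 0.4057 -0.2989  0.27  ] rpy [179.9893  -0.0352  70.1399] gap 0.454 F [0.5358 0.0802 0.5484]
[[314.751  174.7243]]
```

View pics/w18.png

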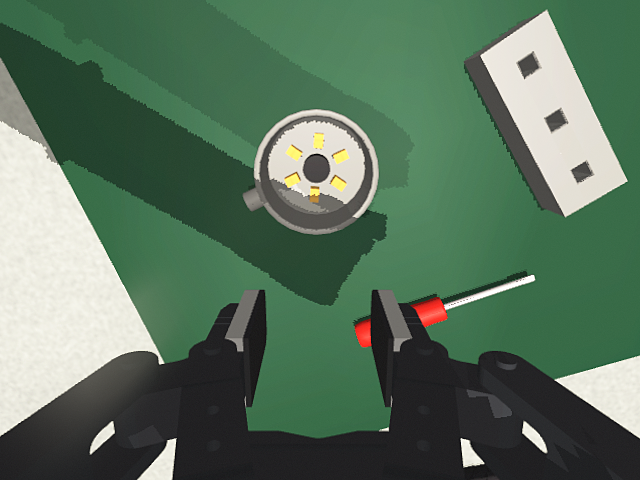

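Run:
```python
from h import *
im=cv2.imread('pics/w18.png'); c=im[95:250,235:395]
big=cv2.resize(c,None,fx=4,fy=4,interpolation=cv2.INTER_CUBIC)
C=cam('wrist',wpose())
for cx,cy,col in ((.4124,-.276,(0,0,255)),):
  for r in(.05,.045):
    a=np.linspace(0,2*np.pi,120); P=np.c_[cx+r*np.cos(a),cy+r*np.sin(a),np.full(120,.06)]
    p=proj(C,P); q=((p-[235,95]+.5)*4-.5).astype(int); cv2.polylines(big,[q],True,col,1)
cv2.imwrite('pics/w18c.png',big)
```

```text
(no output)
```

View pics/w18c.png

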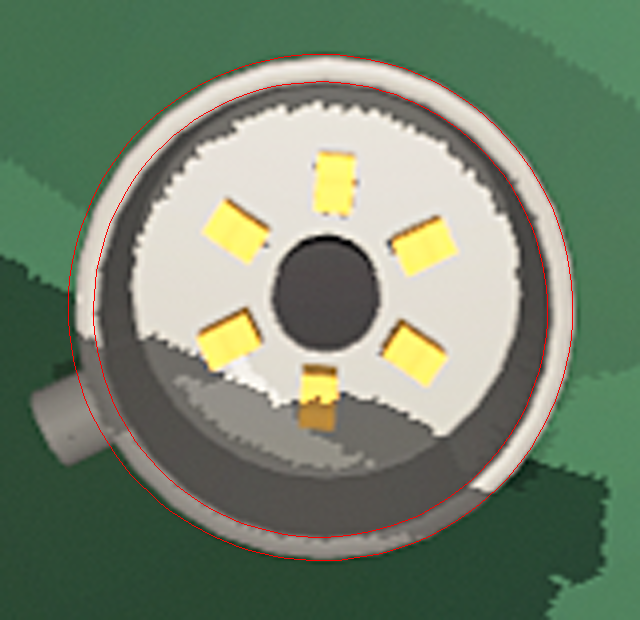

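The rim centre is about (0.413, −0.276), which agrees with triangulation to 1 mm. Now to fetch the cover.

Run:
```python
from h import *
robot.move_to([.42,0,.27],down(82)); robot.move_to([.443,.226,.2],down(82)); robot.pause(.2)
W,C=shot('wrist','w19'); print(proj(C,[.4428,.2558,.044]),[(np.round(r['rect'],1).tolist(),round(r['p'],2)) for r in recognise('cover','wrist')])
```

```text
[[307.9514 174.6662]] [([309.5, 166.8, 145.4, 150.7], 0.73)]
```

View pics/w19.png

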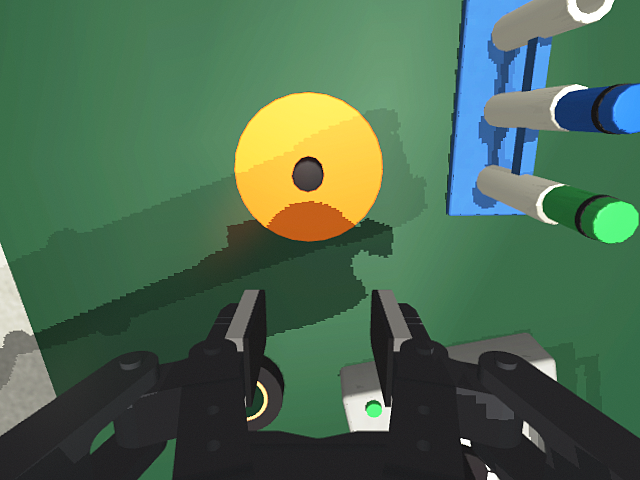

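Run:
```python
from h import *
c=np.array([.4428,.256,0])
robot.line_to(list(c+[0,0,.1]),down(82),velocity=.12)
print(robot.line_to(list(c+[0,0,.035]),down(82),velocity=.06,f_stop=10)); st()
fingers.gripper_to(0,80); st()
robot.line_to(list(c+[0,0,.2]),down(82),velocity=.1); st()
shot('wrist','w20');shot('side','s20')
```

```text
False
t 66.0 tcp [0.4432 0.2562 0.0354] rpy [179.9585  -0.0363  81.9987] gap 0.45 F [ 0.0442 -0.3217 -0.3654]
t 66.3 tcp [0.443  0.2562 0.0357] rpy [-179.9987   -0.0478   82.0014] gap 0.228 F [-1.9993 -0.5947  5.8757]
t 68.1 tcp [0.4424 0.2558 0.1994] rpy [-179.9466    0.0577   81.9994] gap 0.233 F [ 0.0743  0.0621 -1.0225]
```

View pics/w20.png

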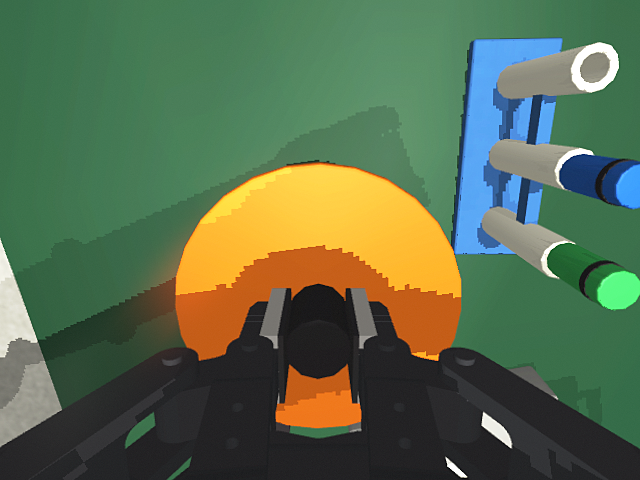

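View pics/s20.png

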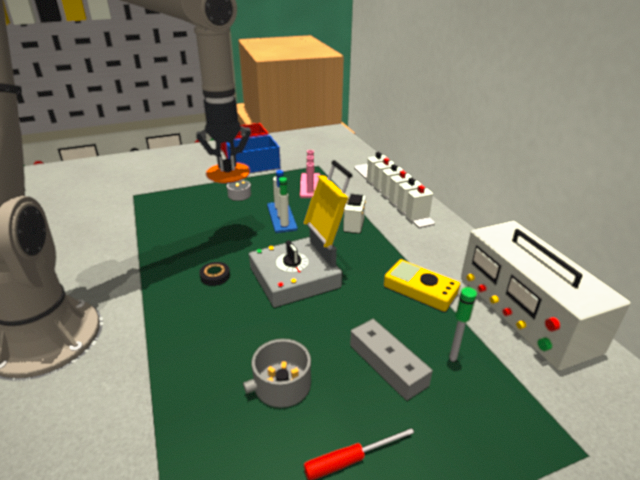

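The cover is gripped level. I'll check its centre in the tool frame against the disc outline (columns 176–462, rows 163–427).

Run:
```python
from h import *
C=cam('wrist',wpose()); t=np.array(robot.current_tool_pos())
R=Rn.from_euler('xyz',robot.current_eef_rot(),degrees=True).as_matrix()
a=np.linspace(0,2*np.pi,360)
for dx,dy in((0,0),(.001,0),(-.001,0),(-.002,0),(0,.001)):
    P=np.array([t+R@[dx+.055*np.cos(k),dy+.055*np.sin(k),.0217] for k in a]); p=proj(C,P); print(dx,dy,p.min(0),p.max(0))
robot.move_to([.42,0,.25],down(82)); robot.move_to([.4131,-.2762,.2],down(70)); robot.pause(.2); st()
r=[.4131,-.2762]
robot.line_to([*r,.102],down(70),velocity=.08); robot.pause(.2); st()
f,S=shot('side','s21'); cv2.imwrite('pics/s21c.png',cv2.resize(f[290:430,220:340,::-1],None,fx=4,fy=4,interpolation=cv2.INTER_CUBIC))
```

```text
0 0 [170.3975 158.7907] [461.6993 426.8281]
0.001 0 [170.1444 155.8439] [461.9419 424.7792]
-0.001 0 [170.6493 161.7256] [461.4579 428.8714]
-0.002 0 [170.8999 164.6486] [461.2176 430.9092]
0 0.001 [173.0831 158.7887] [464.375  426.8239]
t 70.5 tcp [ 0.4144 -0.2744  0.2001] rpy [179.979   -0.0683  70.236 ] gap 0.229 F [ 0.599   0.181  -1.9244]
t 72.1 tcp [ 0.4133 -0.2763  0.1023] rpy [179.9576  -0.0017  70.0096] gap 0.23 F [ 0.1932 -0.0787 -1.2926]
```

View pics/s21c.png

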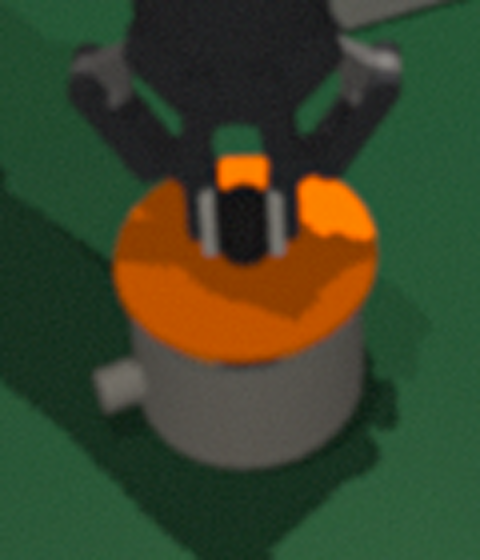

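Run:
```python
from h import *
r=[.4131,-.2762]
h=robot.line_to([*r,.086],down(70),velocity=.03,f_stop=8); print(h); st()
```

```text
True
t 72.7 tcp [ 0.413  -0.276   0.0877] rpy [-179.9582   -0.0299   70.0083] gap 0.23 F [-1.3933  0.3063  4.075 ]
```

The stop came at TCP z=0.0877, exactly the seated height. I'll release and check.

Run:
```python
from h import *
r=[.4131,-.2762]
fingers.gripper_to(.45,20)
robot.line_to([*r,.2],down(70),velocity=.12)
robot.move_to([.42,-.12,.3],down(82)); robot.pause(.2); st()
f,S=shot('side','s22');g,T=shot('top','t22');w,W=shot('wrist','w22')
X=[.413,-.276,.066]
print(proj(S,X),proj(T,X))
c=cv2.resize(f[300:420,220:340,::-1],None,fx=3.3,fy=3.3,interpolation=cv2.INTER_CUBIC);d=cv2.resize(g[240:360,390:510,::-1],None,fx=3.3,fy=3.3,interpolation=cv2.INTER_CUBIC)
cv2.imwrite('pics/c22.png',np.hstack([c,d]))
```

```text
t 75.0 tcp [ 0.4193 -0.1214  0.2994] rpy [-179.92      0.0767   81.7887] gap 0.448 F [-0.2205  0.627  -1.2558]
[[281.2115 357.6737]] [[449.3492 304.48  ]]
```

View pics/c22.png

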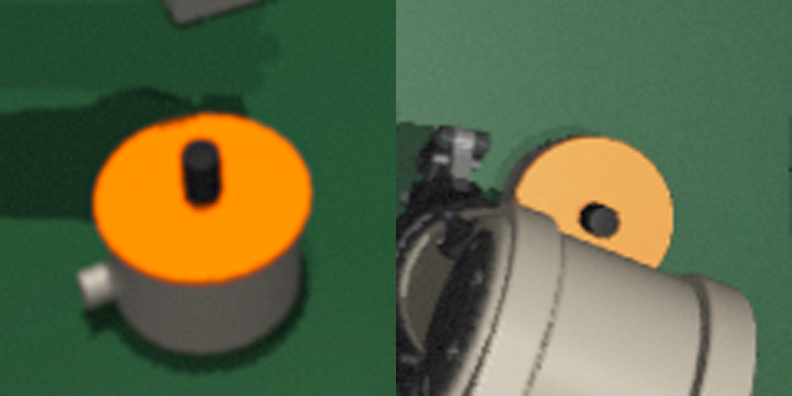

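View pics/t22.png

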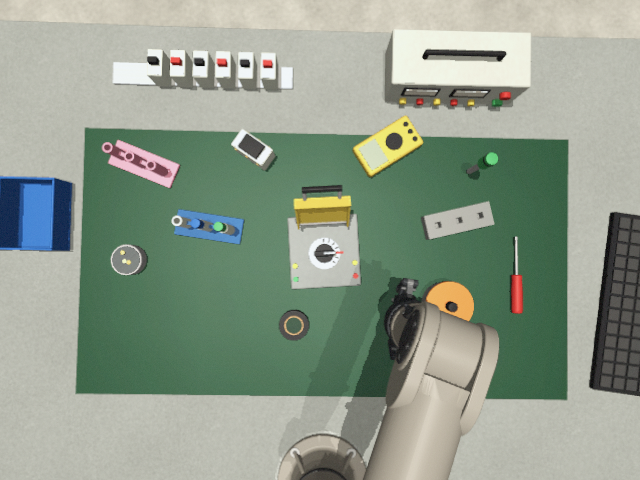

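The cover is seated and level, and nothing else has moved. Closing the guard.

Run:
```python
from h import *
P=lambda a:list(arc(a)+[0,0,.002])
robot.move_to([.43,0,.37],down(94.4))
robot.move_to(list(arc(1.9)+[0,0,.1]),down(94.4)); robot.pause(.2); st()
W,C=shot('wrist','w23'); print(proj(C,arc(1.9)))
```

```text
t 76.9 tcp [0.6445 0.0163 0.3549] rpy [179.7983  -0.0629  94.4368] gap 0.453 F [-0.4171 -0.3204  0.344 ]
[[317.2563 243.3477]]
```

View pics/w23.png

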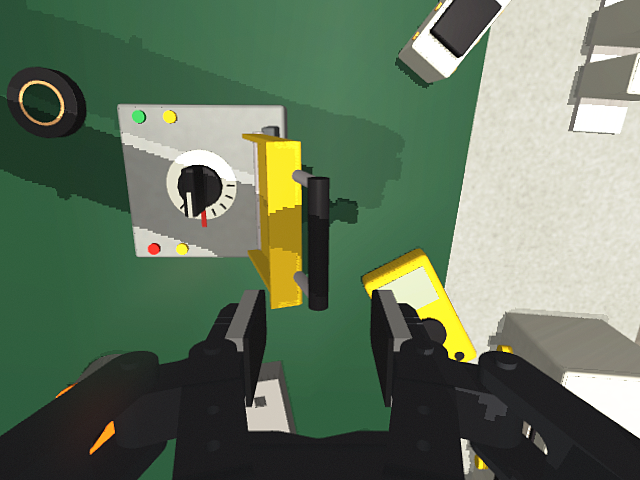

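The handle runs from (318,178) to (318,308), centred at (318,243) as predicted. I'll grasp it and swing the guard shut.

Run:
```python
from h import *
print(robot.line_to(list(arc(1.89)+[0,0,.001]),down(94.4),velocity=.1,f_stop=12))
fingers.gripper_to(0,20); st()
for ang in list(np.linspace(1.88,.0,17)[1:]):
    robot.line_to(list(arc(ang)+[0,0,.001]),down(94.4),velocity=.12)
    F=np.array(robot.current_contact_force()); print(round(ang,2),F.round(1),round(robot.current_finger_gap(),3))
    if np.linalg.norm(F)>28: break
st()
shot('side','s24')
```

```text
False
t 78.4 tcp [0.6442 0.0156 0.2546] rpy [179.9007   0.0184  94.4035] gap 0.131 F [1.0264 0.3793 2.1621]
1.76 [ 1.3 -0.6  3.7] 0.132
1.64 [ 1.1 -0.3  6.6] 0.127
1.53 [ 0.1 -0.4  6.6] 0.128
1.41 [-0.6 -0.5  5.7] 0.133
1.29 [-0.7 -0.4  3.9] 0.13
1.17 [-0.7 -1.   3.3] 0.13
1.06 [-0.9 -0.7  2.5] 0.129
0.94 [-0.7 -0.1  1.7] 0.129
0.82 [-0.6 -0.2  1. ] 0.127
0.7 [ 0.3 -0.3  0.5] 0.131
0.59 [-1.1 -0.2  0.2] 0.132
0.47 [-1.1 -0.1  1. ] 0.129
0.35 [-1.3  0.2  0.9] 0.127
0.23 [-2.5 -0.9  0.8] 0.131
0.12 [-1.8 -0.2  0.3] 0.129
0.0 [-2.4 -0.3 -0. ] 0.129
t 83.4 tcp [ 0.4326 -0.0004  0.1012] rpy [-179.9394   -0.0054   94.3927] gap 0.129 F [-2.4386 -0.2772 -0.0485]
```

View pics/s24.png

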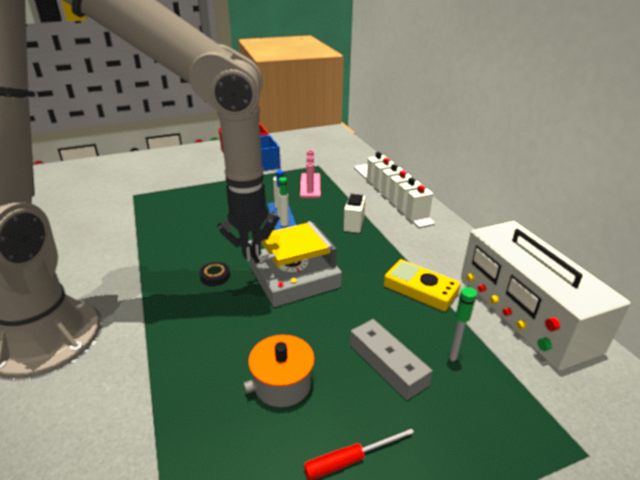

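Run:
```python
from h import *
p=np.array(robot.current_tool_pos())
print(robot.line_to(list(p-[0,0,.003]),down(94.4),velocity=.02,f_stop=6)); st()
fingers.gripper_to(.45,20)
robot.line_to(list(HANDLE+[0,0,.16]),down(94.4),velocity=.12)
robot.move_to([.3,-.25,.35],down(94.4)); robot.pause(.3); st()
f,S=shot('side','s25');g,T=shot('top','t25')
print(proj(S,HANDLE),proj(T,HANDLE))
cv2.imwrite('pics/s25c.png',np.hstack([cv2.resize(f[170:310,190:350,::-1],None,fx=2.5,fy=2.5,interpolation=cv2.INTER_CUBIC),cv2.resize(g[190:330,160:320+0,::-1],None,fx=2.5,fy=2.5,interpolation=cv2.INTER_CUBIC)]))
```

```text
True
t 83.6 tcp [ 0.4326 -0.0004  0.0992] rpy [-179.9675   -0.0498   94.4089] gap 0.132 F [-1.0069 -0.1618  5.5425]
t 86.9 tcp [ 0.3005 -0.2492  0.3498] rpy [-179.936     0.0245   94.5134] gap 0.449 F [-0.2948 -0.2223  1.06  ]
[[251.1854 251.9908]] [[326.9998 294.7311]]
```

View pics/s25.png

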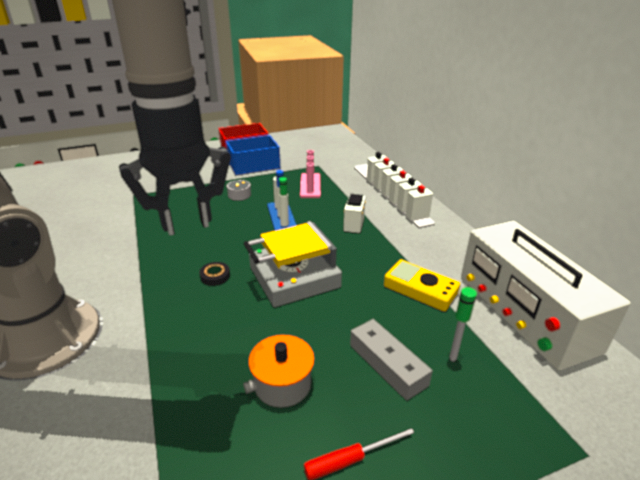

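View pics/t25.png

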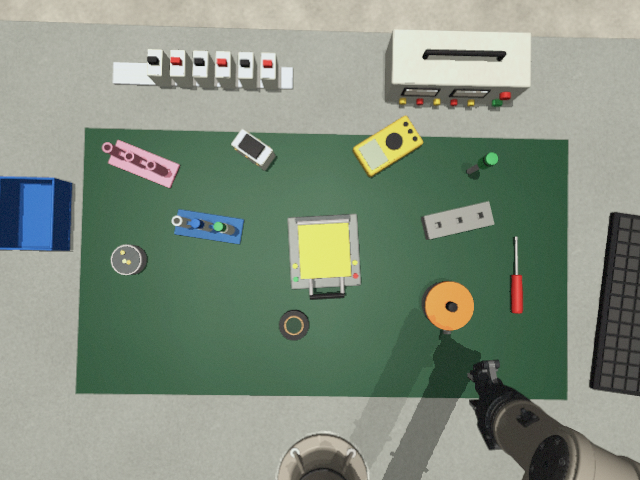

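View pics/s25c.png

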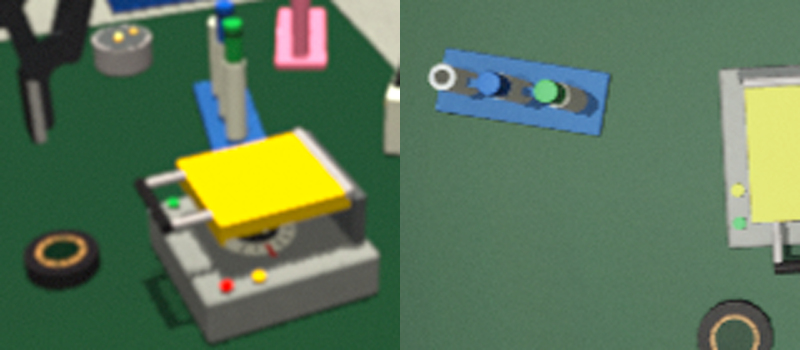

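Run:
```python
from h import *
workorder.close_job(); st()
```

```text
the job is handed in; nothing more can be done
the job is handed in; nothing more can be done
```

The job is done and handed in at about 87 s of the 210 s allowed, with the steps done in the order you asked.

**What I did**
- **Guard and selector:** I swung the guard back until it stayed open by itself. I then turned the selector to the red mark. The white line measured −85.7° and the red mark −85.7 to −86.2°.
- **Probes:** Only green (the small one) and blue were in the jack block; red was absent. Green is in tube0 and blue is in tube1. A light press on each met the handle top at 145 mm, the fully home height.
- **Cover:** The orange cover is seated on the housing. Contact came exactly at the seated height, and the views show it level. The cover was not knocked aside at any point.
- **Guard shut:** I pressed the guard down to its stop and released it. In the last top and side pictures it is shut and level. The bystanders and look-alikes are where they started.

**What went wrong or stayed unchecked**
- **Green probe tilted:** While I carried it across, the green probe brushed the open guard and swung 35° in the jaws. The guard and knob showed no change in the next pictures. I tilted the tool to bring the probe upright. The first insertion attempt was stopped by the force limit, and a 2 mm correction let it slide in freely.
- **Tube and tip positions:** The side camera and the wrist camera disagreed by about 2 mm on these. I used the wrist camera values, and they fitted.
- **Selector under the shut guard:** I could not see the knob's line once the guard was closed. My last look, just before closing, showed it still at the red mark, and nothing touched it afterwards.

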